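# Press a tight lid home with a quick clamp and release it

### The job

Pump the trigger of the quick clamp until its jaw bears firmly on the white lid and has pressed it fully home on the blue case, without squeezing so hard that the thin case cracks. Then press the red release lever and slide the jaw all the way back to its stop, leaving the closed case standing free where it is and everything else undisturbed.

Things in the scene. Friction and masses are not known exactly. Their poses are not given: they have to be found in the camera images.
- clamp: plywood board (150 x 290 x 12 mm) carrying a one-handed quick clamp laid flat. Clamp axes: +y runs along the steel bar from the sliding head to the fixed jaw, +x from the handle across the bar to the jaws, z up. Origin on the table below the bar's centre line. Bar 18 mm wide, its toothed top (5 mm ratchet pitch) 50 mm above the table; board, bar and fixed jaw do not move
- handle (a point): middle of the sliding head's black handle (104 mm along x, 20 mm thick along y, 24 mm high), 46 mm above the table, 68 mm to the -x side of the bar's centre; it overhangs the board. Axes as the clamp's. The head (housing 56 x 78 mm round the bar, top 58 mm up) carries handle, trigger, release lever and moving jaw, which all travel together along the bar
- trigger_face (a point): middle of the +y face of the orange trigger paddle (72 mm along x, 10 mm thick, 20 mm high), 46 mm above the table; turns about an upright pin 96 mm to +x. At rest 53 mm to +y of the handle's middle, clear in front. Pulled towards the handle (-y) by a push here or a squeeze with the handle (63 mm over both at rest, 35 mm pulled); 28 mm travel, return spring 2 to 4 N
- trigger (a joint): trigger angle: 0 to 0.03 let go, 0.31 rad fully pulled. A full pull carries the head 5 mm (a tooth) along +y, so the paddle moves about 24 mm in the room; let it spring open before the next. A push of 10 N moves the head, up to 20 N while pressing the lid; jaw force is about 2 times the push (3 times a squeeze). Lid home, it stalls part-way, its force climbing. Past 25 N at its stop it slips
- release_pad (a point): middle of the top of the red release lever's thumb pad (30 mm along x, 38 mm along y, 64 mm above the table when up), on the head above the bar. A red ridge 9 mm high, 30 mm wide, stands across the pad's -y end, its face 19 mm from this point. Press the pad straight down about 5.5 mm to its stop (some 5 to 15 N) and, keeping it down, push the ridge along -y (about 4 N) to slide the head back
- release (a joint): release lever angle: 0 up (to 0.12 while its pawl rides over a tooth), 0.16 rad pressed to its stop; springs up when let go. Up, it holds the ratchet: the head can move forward (+y) but not back. Above about 0.13 the head is free both ways
- jaw_slide (a joint): position of the sliding head along the bar in m: 0 at its rear stop (jaw fully open), growing towards the fixed jaw (+y); it stands near 0.062 when the jaw touches the closed case. It is all the way back below 0.006
- jaw_pad: grey-black rubber pad of the moving jaw, 32 x 32 mm, 5 mm thick, slightly springy (about 35 N per mm, 2.5 mm at most); origin at the centre of its pressing (+y) face, 46 mm above the table
- fixed_jaw (a point): centre of the fixed jaw's pad face, which looks along -y, 46 mm above the table
- case_center (a point): middle of the blue 3D-printed instrument case (56 x 50 x 60 mm, without lid), standing loose on the clamp's board between the two jaws, its open side towards the moving jaw (-y); axes nearly those of the clamp
- lid: white push-fit lid of the case (56 x 60 mm, 8 mm thick), standing 7 to 12 mm proud of the case; it slides straight in along +y of the case and fits tightly (about 9 N moves it). Origin at the centre of its outer (-y) face: this lies 33 mm from the middle of the case when the lid is fully home. A firm press is 15 to 40 N at the jaw; the thin case cracks above 60 N
- tweezer_rest: aluminium tweezer rest with steel tweezers, 120 x 34 x 28 mm; bystander, origin at the centre of its underside
- file_stand: grey slotted plastic stand holding a needle file, 175 x 50 x 40 mm; bystander, origin at the centre of its underside
- bowl: lidded ceramic bowl, 116 mm across, 95 mm high; bystander, origin at the centre of its underside
- mug: white mug, 82 mm across, 95 mm high; bystander, origin at the centre of its underside
- glue: white glue bottle, 32 mm across, 85 mm high; bystander, origin at the centre of its underside
- screw_tray: green divided screw tray, 110 x 80 x 25 mm; bystander, origin at the centre of its underside
There are look-alikes about, which are no part of the job. What is shaped like the part that bears case_center but green or pink is not meant.

How it is judged:
On the way, in this order (a step that is already met when the one before it is completed fails the run):
1. pulling the trigger has pressed the lid fully home (gap under 1.2 mm), the jaw's pad bearing firmly on it (over 15 N) (y of lid in the frame of case_center above -0.0342 m and value of joint trigger above 0.05 rad and contact force between jaw_pad and lid above 15 N), for 0.1 s.
2. the head is sliding back with the release lever held down (value of joint release above 0.1 rad and value of joint jaw_slide below 0.05 m), for 0.05 s.
At the end, for the whole second after the job is handed in: the lid is home on the case (gap under 1.2 mm), the sliding head is back within 6 mm of its rear stop, and the case stands upright (within 0.1 rad) within 30 mm of where it started (y of lid in the frame of case_center above -0.0342 m and value of joint jaw_slide below 0.006 m and angle between case_center's own z axis and vertical below 0.1 rad and distance of case_center from where it was at the start of the episode below 0.03 m); the robot touches nothing.
It fails at once if the jaw presses on the lid with more than 60 N (the case cracks) (contact force between jaw_pad and lid above 60 N).
It fails at once if a bystander (tweezer rest, file stand, bowl, mug, glue bottle or screw tray) is shoved more than 20 mm (distance of any of tweezer_rest, file_stand, bowl, mug, glue, screw_tray from where it was at the start of the episode above 0.02 m).
It also fails if it takes over 51 s, if anything falls off the work surface, if the arm or the gripper's body presses on something with over 40 N, if the wrist force passes 120 N, or if a joint passes its speed limit or range.

### The arm

A 6-joint arm with a two-finger parallel gripper is mounted at the origin on the work surface. World frame = base frame: x ahead of the robot, y to its left, z up, the work surface at z = 0. Lengths are in m, angles in rad, forces in N, time in s.
With the tool pointing down it reaches from about 0.375 to 0.975 m from the base axis. Payload 3.8 kg.
Tool frame: the origin (TCP) lies between the finger pads; the fingertips stand 22 mm ahead of it and the grasp point (between the pads) lies 3 mm ahead of it (bot.finger_overhang is the distance from the TCP to the fingertips, in m); x points along the fingers, y is the direction in which the jaws open and shut, and the axes are right-handed (so a half turn about x gives the same grasp; the last joint's range is limited). The gripper opens to 85 mm and grips with 20 to 120 N. Pads are 22 mm wide; open, the fingers measure 114 mm over their backs; the gripper's body (76 mm by 85 mm) begins 54 mm behind the grasp point. The pads swing forward as they close: fully open they stand 13 mm farther back than shut.
Start: joints at [-1.357, 0.264, 1.604, -0, 1.274, -0.037], TCP at [0.168, -0.654, 0.253] pointing down, gripper open.
Joint ranges: [-2.63, 2.63], [-0.94, 2.18], [0.31, 2.57], [-1.31, 4.45], [0, 2.66], [-2.55, 2.55]. Speed limits (rad/s): [2.57, 2.57, 3.14, 3.14, 3.14, 3.14].

### API

Orientations are given as a rotation vector (axis times angle).
In Python, from workcell import bot gives the robot as it stands. The module is installed in compiled form; this text tells all that it offers.
- The arm moves only by the tool arm_command, never from a script. Its argument "series" is a list that holds one entry, the list of rows, each a list of 7 numbers: the turn, a rotation vector about the tool's x, y, z in rad, then the shift along the tool's x, y, z in cm, then the opening, from 0 (shut) to 1 (fully open). In form: [[[rx, ry, rz, x, y, z, grip], ...]]. A call has 1 to 10 rows; each row shifts and turns the pose as measured when the row begins, along the tool's axes as they then stand; what a row does not reach is not made up. A row lasts 1/10 s, in which the tool goes at most 50 mm and 8.59 degrees, less where a joint would pass 70% of its speed; a pose out of reach is approached as far as the arm can. A call is refused whole if a number of a shift passes 5 or a number of a turn 0.15, either way. A call with a gripper value outside its range is refused whole. The fingers move at their own pace and stop on an object; "newtons" is the grip in N (left out, the last holds). Time passes only in rows, so rows that do not move let the fingers close. It gives the time, the measured TCP pose, the force and the opening at its end, in the units of the state.
- bot.read_state(): the state, without advancing time (a new reading comes with each control period).
- bot.read_camera(name): name is "scene" or "top" or "wrist"; returns (picture, depth): 400x640x3 uint8, blue, green, red; 400x640 float32, m along the optical axis (not along the pixel's ray), 0 where there is no reading.
- bot.camera_info(name): a dict with "K" (3x3 intrinsics, pixels), "extrinsics" (4x4, takes a point from camera to world coordinates). Camera axes: x right, y down, z forward; pixel columns grow to the right and rows downward; lengths in m; the calibration is good to about 2 mm. A picture is of the moment at which its call begins: read the wrist's pose just before it. camera_info takes no time and is no camera call; for the wrist camera it gives the pose at the moment of the call.
- bot.finish_job(): hands the job in, once; it reports no verdict.
The state is a dict: "time": time; "q": joint angles; "joint_vel": joint speeds; "joint_torque": joint torques, N m; "tool_pos": TCP position; "tcp_rot": TCP orientation; "wrist_force": force on the tool from outside, world axes, zero at the start; "torque": the same for the moment, N m; "width": opening from 0.0 (shut) to 1.0 (fully open).
Only numpy, scipy, OpenCV 4.12 (cv2) and the standard library are available. Lean on these libraries where they do the work, as an engineer would, in place of code of your own. Each camera call takes 0.05 s, during which the arm holds its last target.

## Working session

There is one attempt and no reset: what is moved stays moved. The work goes in short steps, Python scripts to look and compute and a tool call to move; the robot and the scene stay as the last step left them, time stands still between calls to the robot, and variables do not carry over. Pictures are saved under pics/ and viewed, and the job is handed in when it is done.

Besides the shell and the picture viewer there is one more tool, called after "Request:" by a JSON object that holds its "name" and its "arguments". arm_command: Moves the arm, as the interface text tells. Its arguments: {"type":"object","properties":{"series":{"type":"array"},"newtons":{"type":"number"}},"required":["series"]}

```bash
mkdir -p pics; python3 - <<'E'
from workcell import bot
import cv2,numpy as np
s=bot.read_state();print({k:np.round(v,3) for k,v in s.items()})
for n in("scene","top"):
    p,d=bot.read_camera(n);cv2.imwrite(f"pics/{n}0.png",p);np.save(f"{n}0.npy",d)
    i=bot.camera_info(n);np.savez(f"{n}_info.npz",K=i["K"],E=i["extrinsics"]);print(n,i)
E
```

```text
{'time': np.float64(0.0), 'q': array([-1.357,  0.265,  1.605, -0.   ,  1.274, -0.037]), 'joint_vel': array([ 0.001, -0.   , -0.001,  0.   ,  0.001, -0.002]), 'joint_torque': array([ 2.0000e-03, -5.1511e+01, -3.6732e+01,  0.0000e+00,  1.3000e-02,
       -0.0000e+00]), 'tool_pos': array([ 0.167, -0.653,  0.252]), 'tcp_rot': array([ 2.089,  0.266, -2.089]), 'wrist_force': array([0.25 , 0.48 , 0.403]), 'torque': array([-0.005, -0.035,  0.002]), 'width': np.float64(0.996)}
scene {'K': array([[460.08624255,   0.        , 318.08221126],
       [  0.        , 460.08624255, 197.99439453],
       [  0.        ,   0.        ,   1.        ]]), 'extrinsics': array([[-0.64000072,  0.52392838, -0.56204816,  1.22913062],
       [ 0.76830427,  0.42647846, -0.47730983,  0.53865333],
       [-0.01037473, -0.73730263, -0.67548294,  0.88335443],
       [ 0.        ,  0.        ,  0.        ,  1.        ]])}
top {'K': array([[404.30242986,   0.        , 318.41108499],
       [  0.        , 404.30242986, 203.72819878],
       [  0.        ,   0.        ,   1.        ]]), 'extrinsics': array([[-1.53376278e-04, -9.83602297e-01,  1.80351041e-01,
         3.91449567e-01],
       [-9.99857318e-01,  3.19722444e-03,  1.65867793e-02,
        -1.78774602e-02],
       [-1.68914169e-02, -1.80322764e-01, -9.83462445e-01,
         1.10005439e+00],
       [ 0.00000000e+00,  0.00000000e+00,  0.00000000e+00,
         1.00000000e+00]])}
```

View pics/top0.png

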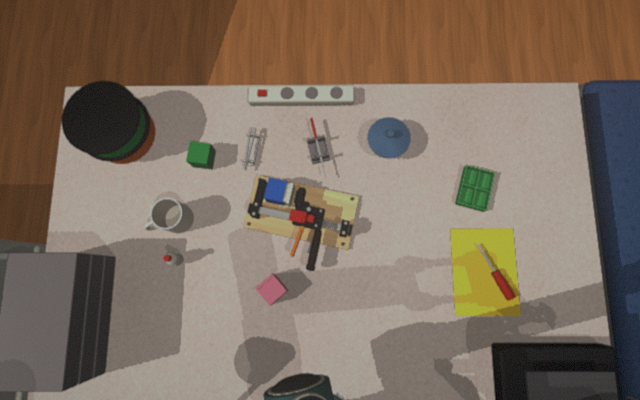

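View pics/scene0.png

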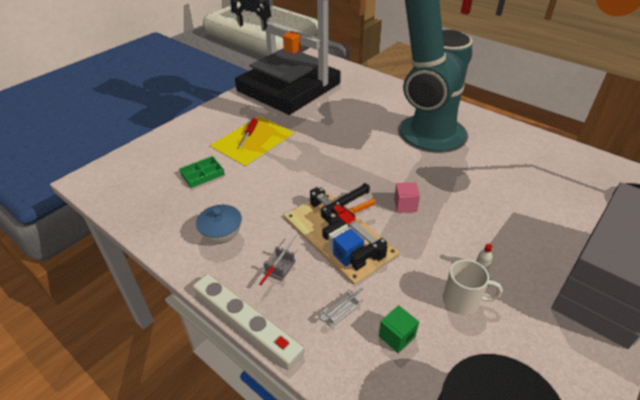

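```bash
cat > h.py <<'E'
import cv2,numpy as np
def load(n,i):
    z=np.load(f"{n}_info.npz");return cv2.imread(f"pics/{n}{i}.png"),np.load(f"{n}{i}.npy"),z["K"],z["E"]
def cloud(d,K,E):
    v,u=np.mgrid[:d.shape[0],:d.shape[1]]
    P=np.stack([(u-K[0,2])*d/K[0,0],(v-K[1,2])*d/K[1,1],d],-1)
    return P@E[:3,:3].T+E[:3,3]
E
python3 - <<'E'
from h import *
for n,(a,b,c,e) in {"top":(235,165,370,280),"scene":(270,170,410,290)}.items():
    p,d,K,E=load(n,0);P=cloud(d,K,E)
    q=cv2.resize(p[b:e,a:c],None,fx=5.5 if n=="top" else 5,fy=5.5 if n=="top" else 5,interpolation=cv2.INTER_CUBIC);cv2.imwrite(f"pics/crop_{n}.png",q)
    hsv=cv2.cvtColor(p,cv2.COLOR_BGR2HSV)
    box=np.zeros(d.shape,bool);box[b:e,a:c]=1
    for name,lo,hi in (("orange",(8,150,120),(17,255,255)),("red",(0,170,90),(5,255,255)),("blue",(105,120,60),(125,255,255)),("black",(0,0,0),(180,255,45)),):
        m=(cv2.inRange(hsv,np.array(lo),np.array(hi))>0)&box&(d>0)
        Q=P[m]
        if len(Q): print(n,name,len(Q),"mean",Q.mean(0).round(3),"med",np.median(Q,0).round(3),"zmax",Q[:,2].max().round(3), "x",np.percentile(Q[:,0],[2,98]).round(3),"y",np.percentile(Q[:,1],[2,98]).round(3))
E
```

```text
top orange 94 mean [0.489 0.055 0.057] med [0.492 0.055 0.057] zmax 0.063 x [0.451 0.524] y [0.04 0.07]
top red 197 mean [0.549 0.047 0.065] med [0.548 0.05  0.064] zmax 0.077 x [0.535 0.564] y [0.016 0.072]
top blue 409 mean [0.616 0.113 0.073] med [0.616 0.113 0.074] zmax 0.079 x [0.589 0.644] y [0.089 0.138]
top black 159 mean [0.545 0.059 0.06 ] med [0.555 0.037 0.06 ] zmax 0.071 x [0.416 0.638] y [-0.049  0.179]
scene orange 145 mean [0.488 0.061 0.051] med [0.487 0.06  0.052] zmax 0.062 x [0.452 0.531] y [0.046 0.075]
scene red 224 mean [0.568 0.045 0.061] med [0.552 0.046 0.062] zmax 0.077 x [0.536 0.786] y [0.011 0.074]
scene blue 635 mean [0.63  0.116 0.061] med [0.635 0.118 0.071] zmax 0.077 x [0.595 0.65 ] y [0.087 0.142]
scene black 1123 mean [0.571 0.082 0.051] med [0.583 0.054 0.056] zmax 0.067 x [0.428 0.65 ] y [-0.069  0.185]
```

View pics/crop_top.png

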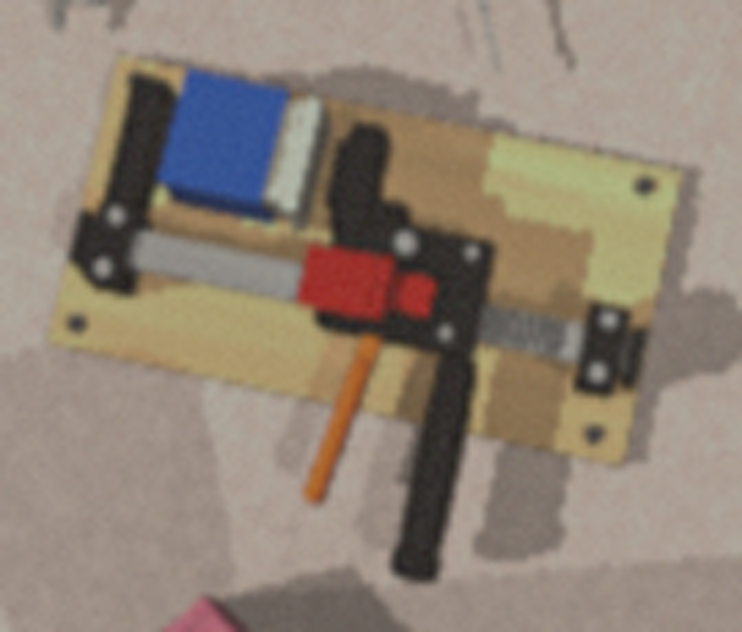

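View pics/crop_scene.png

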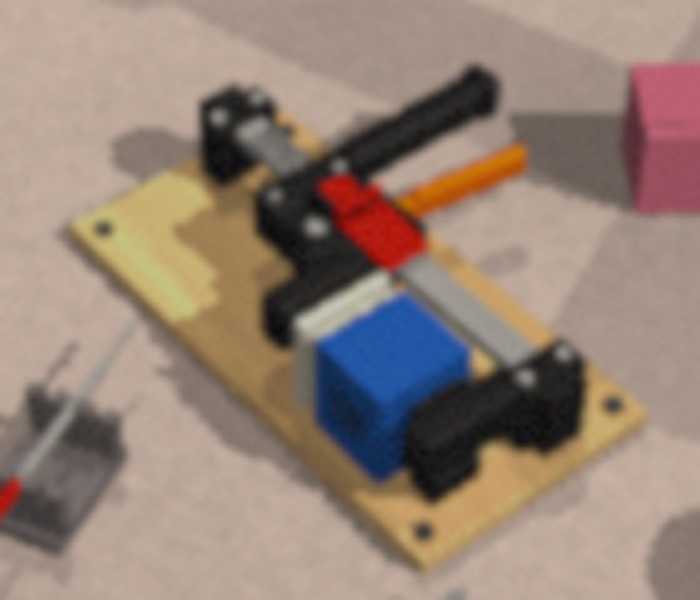

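```bash
cat >> h.py <<'E'
def ray(K,E,u,v,z):
    r=E[:3,:3]@np.array([(u-K[0,2])/K[0,0],(v-K[1,2])/K[1,1],1]);t=(z-E[2,3])/r[2];return E[:3,3]+t*r
E
python3 - <<'E'
from h import *
from workcell import bot
from scipy.spatial.transform import Rotation as R
p,d,K,E=load("top",0);P=cloud(d,K,E)
f=lambda c,z:ray(K,E,235+(c[0]+.5)/5.5-.5,165+(c[1]+.5)/5.5-.5,z)
C=[f(c,0.012) for c in((118,55),(690,170),(624,464),(50,342))]
for c in C:print(c.round(4))
print("sizes",[np.linalg.norm(C[i]-C[(i+1)%4]).round(3) for i in range(4)])
for a,b in((0,1),(3,2)): v=C[a]-C[b];print("y axis ang from world y deg",np.degrees(np.arctan2(-v[0],v[1])))
for a,b in((0,3),(1,2)): v=C[a]-C[b];print("x ang",np.degrees(np.arctan2(v[1],v[0])))
ctr=np.mean(C,0);print(ctr)
for nm,c,z in(("barL",(140,250),.05),("barR",(580,335),.05),("padleft",(300,280),.064),("padright",(395,287),.064),("padtop",(350,248),.064),("padbot",(350,318),.064),("orangetip",(315,495),.056),("orange_top",(370,340),.056),("handleend",(415,575),.058),("handletop",(457,355),.058),("jawfixed",(165,140),.06),("movpad lid",(325,160),.06),("movjaw left",(335,190),.06)):
    print(nm,f(c,z).round(4))
s=bot.read_state();M=R.from_rotvec(s['tcp_rot']).as_matrix();print(M.round(3))
E
```

```text
[0.6739 0.1739 0.012 ]
[ 0.6135 -0.1137  0.012 ]
[ 0.4676 -0.0789  0.012 ]
[0.528  0.2035 0.012 ]
sizes [np.float64(0.294), np.float64(0.15), np.float64(0.289), np.float64(0.149)]
y axis ang from world y deg -11.854347079068317
y axis ang from world y deg -12.074365361189143
x ang -11.478540059624656
x ang -13.415863609162503
[0.57075844 0.04620969 0.012     ]
barL [0.5676 0.1539 0.05  ]
barR [ 0.526  -0.0567  0.05  ]
padleft [0.5506 0.0756 0.064 ]
padright [0.5472 0.0307 0.064 ]
padtop [0.5659 0.0521 0.064 ]
padbot [0.5325 0.0518 0.064 ]
orangetip [0.4503 0.068  0.056 ]
orange_top [0.5231 0.0428 0.056 ]
handleend [0.4133 0.021  0.058 ]
handletop [0.5156 0.0016 0.058 ]
jawfixed [0.6193 0.1417 0.06  ]
movpad lid [0.6093 0.0647 0.06  ]
movjaw left [0.5946 0.0598 0.06  ]
[[-0.     0.248 -0.969]
 [ 0.002 -0.969 -0.248]
 [-1.    -0.002 -0.   ]]
```

Request:
{"name": "arm_command", "arguments": {"series": [[[0,0,0,0,-3.5,-2.7,0],[0,0,0,0,-3.5,-2.7,0],[0,0,0,0,-3.5,-2.7,0],[0,0,0,0,-3.5,-2.7,0],[0,0,0,0,-3.5,-2.7,0],[0,0,0,0,-3.5,-2.7,0],[0,0,0,0,-3.5,-2.7,0],[0,0,0,0,-3.5,-2.7,0],[0,0,0,0,-3.5,-2.7,0],[0,0,0,0,-3.5,-2.7,0]]], "newtons": 60}}

```text
time: 1.1
tool_pos: [0.3438, -0.2352, 0.2463]
tcp_rot: [2.096, 0.263, -2.101]
wrist_force: [0.8, 0.2, -0.0]
width: 0.002
```

Request:
{"name": "arm_command", "arguments": {"series": [[[-0.14,0,0,0,0,0,0],[-0.14,0,0,0,0,0,0],[-0.14,0,0,0,0,0,0],[-0.14,0,0,0,0,0,0],[-0.14,0,0,0,0,0,0],[-0.14,0,0,0,0,0,0],[-0.14,0,0,0,0,0,0],[-0.13,0,0,0,0,0,0]]]}}

```text
time: 1.9
tool_pos: [0.3439, -0.2255, 0.2429]
tcp_rot: [1.336, 1.143, -1.33]
wrist_force: [-0.5, -0.9, -1.1]
width: 0.0
```

```bash
cat > g.py <<'E'
import sys,numpy as np
from workcell import bot
from scipy.spatial.transform import Rotation as R
def st():
    s=bot.read_state();M=R.from_rotvec(s['tcp_rot']).as_matrix();return s,M
def to(x,y,z):
    s,M=st();d=M.T@(np.array([x,y,z])-s['tool_pos']);print("delta tool cm",(d*100).round(2))
def show():
    s,M=st();print("t",round(float(s['time']),2),"pos",s['tool_pos'].round(4),"F",s['wrist_force'].round(1),"w",round(float(s['width']),3))
    zz=M[:,2];print("z ang",np.degrees(np.arctan2(zz[1],zz[0])).round(2),"x",M[:,0].round(3),"q",s['q'].round(2))
E
python3 -c "
from g import *
show();to(.4914,.0864,.25)"
```

```text
t 1.9 pos [ 0.3439 -0.2255  0.2429] F [-0.5 -0.9 -1.1] w 0.0
z ang -99.45 x [-0.007  0.014 -1.   ] q [-0.65 -0.24  2.13  0.01  1.26 -0.48]
delta tool cm [ -0.36   9.43 -33.2 ]
```

Request:
{"name": "arm_command", "arguments": {"series": [[[0.043,0,0,0,1.2,-4.2,0],[0,0,0,0,1.2,-4.2,0],[0,0,0,0,1.2,-4.2,0],[0,0,0,0,1.2,-4.2,0],[0,0,0,0,1.2,-4.2,0],[0,0,0,0,1.2,-4.2,0],[0,0,0,0,1.2,-4.2,0],[0,0,0,0,1,-3,0],[0,0,0,0,0,0,0]]]}}

```text
time: 2.8
tool_pos: [0.5039, 0.0828, 0.2428]
tcp_rot: [1.368, 1.119, -1.366]
wrist_force: [0.9, -0.6, 1.0]
width: -0.001
```

```bash
python3 -c "
from g import *
import cv2
show();to(.4914,.0864,.15)
i=bot.camera_info('wrist');p,d=bot.read_camera('wrist');cv2.imwrite('pics/wrist0.png',p);np.save('wrist0.npy',d);np.savez('wrist_info.npz',K=i['K'],E=i['extrinsics'])"
```

```text
t 2.8 pos [0.5039 0.0828 0.2428] F [ 0.9 -0.6  1. ] w -0.001
z ang -102.12 x [-0.009  0.013 -1.   ] q [ 0.1  -0.04  1.96  0.02  1.23  0.31]
delta tool cm [ 9.3  -1.19  0.02]
```

View pics/wrist0.png

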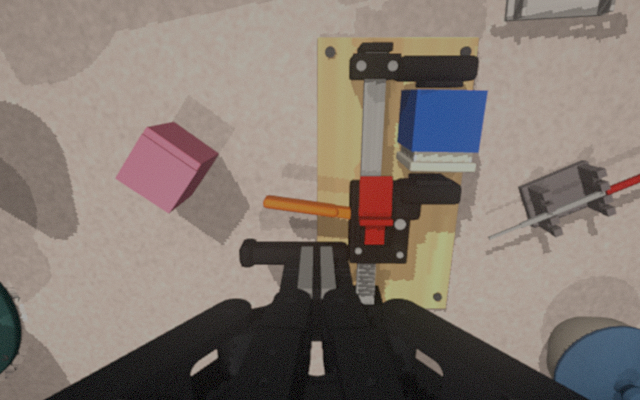

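```bash
python3 - <<'E'
from h import *
p,d,K,E=load("wrist",0);P=cloud(d,K,E)
for nm,(u,v) in dict(otip=(268,203),omid=(306,208),oin=(345,213),pad=(376,200),padTop=(376,181),ridge=(376,222),lid=(436,160),lidtop=(436,166),case=(442,120),jaw=(440,185),barT=(374,85),barB=(366,290),fixj=(440,78)).items():
    print(nm,P[v,u].round(4))
hsv=cv2.cvtColor(p,cv2.COLOR_BGR2HSV)
a=np.radians(11.9);X=np.array([np.cos(a),-np.sin(a)]);Y=np.array([np.sin(a),np.cos(a)])
o=np.array([.549,.052])
for name,lo,hi in (("orange",(8,150,90),(17,255,255)),("red",(0,170,90),(5,255,255)),("blue",(105,120,60),(125,255,255))):
    m=cv2.inRange(hsv,np.array(lo),np.array(hi))>0
    m[:, :250]=0;m[:,500:]=0; m[260:]=0
    Q=P[m&(d>0)]; c=(Q[:,:2]-o)@np.stack([X,Y],1)
    print(name,len(Q),np.percentile(c,[1,50,99],axis=0).round(4).tolist(),np.percentile(Q[:,2],[2,50,98]).round(4))
    if name=="red":
        h=Q[:,2]
        for lo in np.arange(-.05,.04,.006):
            s=(c[:,1]>=lo)&(c[:,1]<lo+.006)
            if s.sum():print("  y",lo.round(3),"z",np.median(h[s]).round(4),"x",c[s,0].min().round(4),c[s,0].max().round(4))
E
python3 -c "
import cv2
p=cv2.imread('pics/wrist0.png')[50:270,240:500];cv2.imwrite('pics/wc.png',cv2.resize(p,None,fx=2.7,fy=2.7,interpolation=2))"
```

```text
otip [0.4542 0.0703 0.0549]
omid [0.4877 0.0581 0.0542]
oin [0.5224 0.0445 0.0509]
pad [0.5524 0.054  0.0594]
padTop [0.5556 0.0709 0.0567]
ridge [0.548  0.0369 0.0694]
lid [0.6076 0.0815 0.0672]
lidtop [0.606  0.0772 0.0707]
case [0.615  0.1145 0.0711]
jaw [0.6104 0.0565 0.0607]
barT [0.5682 0.1528 0.0507]
barB [ 0.5278 -0.0401  0.0526]
fixj [0.6204 0.147  0.0605]
orange 1067 [[-0.0994, -0.0171], [-0.0594, -0.006], [-0.0197, 0.0022]] [0.043  0.0537 0.0564]
red 1991 [[-0.0124, -0.0382], [0.002, -0.0032], [0.0167, 0.0239]] [0.0571 0.0605 0.071 ]
  y -0.044 z 0.0575 x -0.0062 0.0119
  y -0.038 z 0.0649 x -0.0073 0.0113
  y -0.032 z 0.0642 x -0.0067 0.0112
  y -0.026 z 0.0637 x -0.0113 0.02
  y -0.02 z 0.0705 x -0.0126 0.0166
  y -0.014 z 0.0619 x -0.0126 0.0171
  y -0.008 z 0.0608 x -0.0124 0.0169
  y -0.002 z 0.0602 x -0.0127 0.0167
  y 0.004 z 0.0594 x -0.0127 0.0173
  y 0.01 z 0.0589 x -0.0125 0.0172
  y 0.016 z 0.0583 x -0.0121 0.0168
  y 0.022 z 0.058 x -0.0114 0.0157
blue 4761 [[0.0288, 0.05], [0.0524, 0.0744], [0.0838, 0.0975]] [0.0321 0.0713 0.0728]
```

View pics/wc.png

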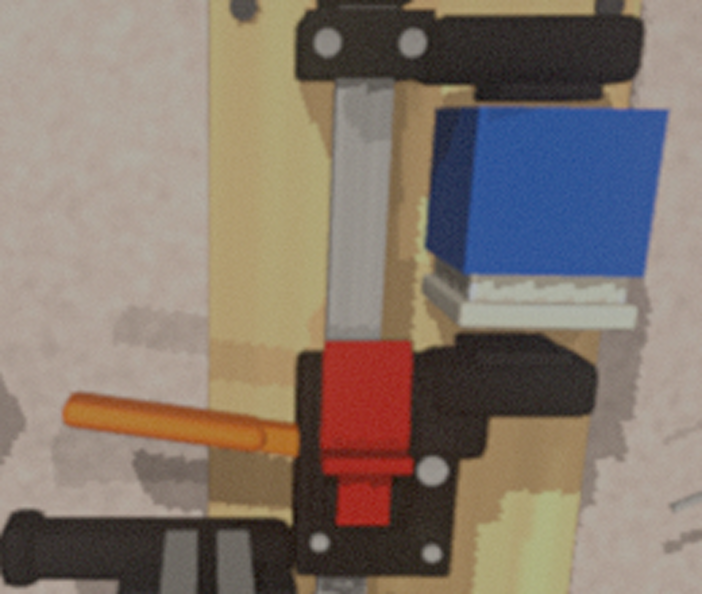

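```bash
python3 -c "
from g import *
to(.4925,.093,.06)"
```

```text
delta tool cm [18.27 -1.02 -0.72]
```

Request:
{"name": "arm_command", "arguments": {"series": [[[0,0,0,3,-0.5,-0.4,0],[0,0,0,4,-0.5,-0.4,0],[0,0,0,4,0,0,0],[0,0,0,4,0,0,0],[0,0,0,2.5,0,0,0],[0,0,0,0.8,0,0,0],[0,0,0,0,0,0,0]]]}}

```text
time: 3.55
tool_pos: [0.4902, 0.0871, 0.0555]
tcp_rot: [1.368, 1.113, -1.371]
wrist_force: [-0.3, -0.2, -0.2]
width: 0.004
```

```bash
python3 -c "
from g import *
show();to(.4925,.093,.06);to(.487,.067,.06)
import cv2
p,d=bot.read_camera('wrist');cv2.imwrite('pics/wrist1.png',p)
p,d=bot.read_camera('scene');cv2.imwrite('pics/sc1.png',cv2.resize(p[120:300,250:450],None,fx=3.5,fy=3.5))"
```

```text
t 3.55 pos [0.4902 0.0871 0.0555] F [-0.3 -0.2 -0.2] w 0.004
z ang -102.36 x [-0.01   0.009 -1.   ] q [0.12 0.15 2.15 0.01 0.85 0.33]
delta tool cm [-0.45  0.09 -0.63]
delta tool cm [-0.47  0.11  2.03]
```

View pics/wrist1.png

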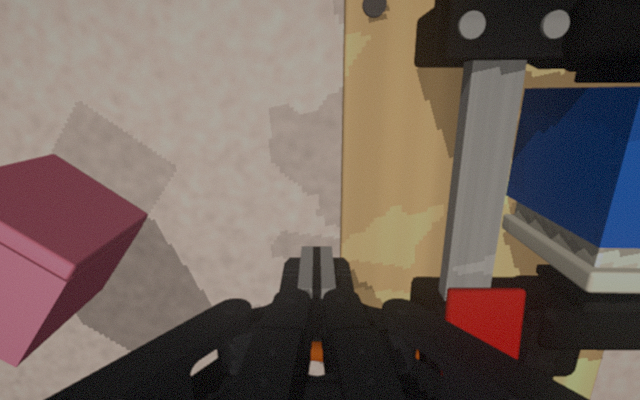

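View pics/sc1.png

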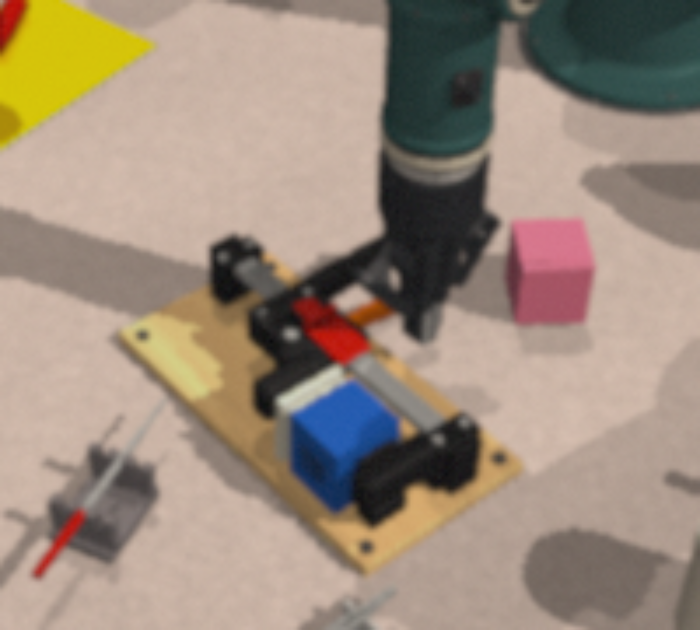

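Request:
{"name": "arm_command", "arguments": {"series": [[[0,0,0,-0.1,0,0.5,0],[0,0,0,0,0,0.5,0],[0,0,0,0,0,0.4,0]]]}}

```text
time: 3.95
tool_pos: [0.4928, 0.0732, 0.063]
tcp_rot: [1.375, 1.106, -1.359]
wrist_force: [0.4, -0.0, 0.0]
width: 0.001
```

Request:
{"name": "arm_command", "arguments": {"series": [[[0,0,0,0,0,0.5,0],[0,0,0,0,0,0.5,0]]]}}

```text
time: 4.15
tool_pos: [0.4911, 0.0637, 0.0642]
tcp_rot: [1.379, 1.106, -1.358]
wrist_force: [-1.9, 6.3, -2.3]
width: -0.0
```

Request:
{"name": "arm_command", "arguments": {"series": [[[0,0,0,0,0,0.5,0],[0,0,0,0,0,0.5,0]]]}}

```text
time: 4.35
tool_pos: [0.4889, 0.0564, 0.0643]
tcp_rot: [1.386, 1.109, -1.357]
wrist_force: [2.3, 12.9, -2.2]
width: 0.003
```

Request:
{"name": "arm_command", "arguments": {"series": [[[0,0,0,0.1,0,0.5,0],[0,0,0,0.1,0,0.5,0]]]}}

```text
time: 4.55
tool_pos: [0.4886, 0.0507, 0.0639]
tcp_rot: [1.399, 1.112, -1.352]
wrist_force: [-0.5, 17.0, 4.7]
width: -0.001
```

Request:
{"name": "arm_command", "arguments": {"series": [[[0,0,0,0.1,0,0.5,0],[0,0,0,0.1,0,0.5,0]]]}}

```text
time: 4.75
tool_pos: [0.4887, 0.0509, 0.0642]
tcp_rot: [1.423, 1.12, -1.346]
wrist_force: [0.9, 26.8, 2.5]
width: -0.0
```

Request:
{"name": "arm_command", "arguments": {"series": [[[0,0,0,0,0,0.5,0]]]}}

```text
time: 4.85
tool_pos: [0.4886, 0.0511, 0.0647]
tcp_rot: [1.434, 1.125, -1.343]
wrist_force: [3.4, 24.5, -7.3]
width: 0.001
```

Request:
{"name": "arm_command", "arguments": {"series": [[[0,0,0,0,0,-1,0],[0,0,0,0,0,-1,0],[0,0,0,0,0,-0.8,0]]]}}

```text
time: 5.15
tool_pos: [0.495, 0.0795, 0.0668]
tcp_rot: [1.435, 1.125, -1.343]
wrist_force: [-0.7, 0.1, 0.5]
width: -0.001
```

```bash
cat >> g.py <<'E'
def pose(yaw=-102.0):
    s,M=st();a=np.radians(yaw);z=np.array([np.cos(a),np.sin(a),0]);x=np.array([0,0,-1.]);y=np.cross(z,x)
    T=np.stack([x,y,z],1);print("turn needed",R.from_matrix(M.T@T).as_rotvec().round(3))
E
python3 -c "
from g import *
show();pose();to(.4925,.078,.06)
import cv2
p,d=bot.read_camera('top');cv2.imwrite('pics/t1.png',cv2.resize(p[165:280,235:370],None,fx=5.5,fy=5.5,interpolation=2));np.save('top1.npy',d);cv2.imwrite('pics/top1.png',p)
"
```

```text
t 5.15 pos [0.495  0.0795 0.0668] F [-0.7  0.1  0.5] w -0.001
z ang -103.55 x [ 0.019  0.06  -0.998] q [0.07 0.12 2.16 0.08 0.84 0.26]
turn needed [-0.027 -0.063 -0.005]
delta tool cm [ 0.66 -0.21  0.25]
```

View pics/t1.png

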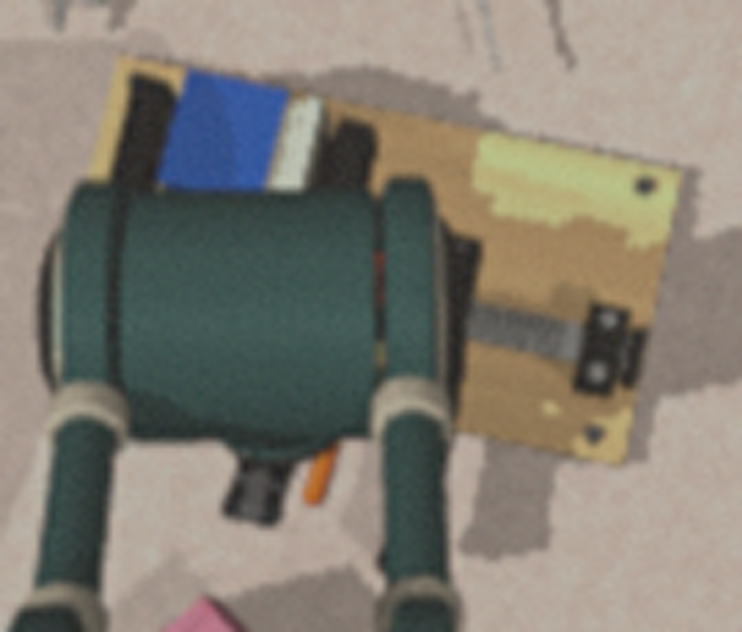

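Request:
{"name": "arm_command", "arguments": {"series": [[[-0.027,-0.063,-0.005,0.6,-0.2,-0.7,0],[0,0,0,0.3,0,0,0],[0,0,0,0,0,0.6,0],[0,0,0,0,0,0.6,0],[0,0,0,0,0,0.6,0],[0,0,0,0,0,0.6,0],[0,0,0,0,0,0.6,0]]]}}

```text
time: 5.9
tool_pos: [0.4894, 0.0586, 0.0587]
tcp_rot: [1.372, 1.105, -1.359]
wrist_force: [3.6, 8.7, -3.0]
width: 0.001
```

```bash
python3 -c "
from g import *
show();pose()"
```

```text
t 5.9 pos [0.4894 0.0586 0.0587] F [ 3.6  8.7 -3. ] w 0.001
z ang -102.23 x [ 0.003  0.008 -1.   ] q [0.06 0.13 2.16 0.01 0.85 0.27]
turn needed [-0.004 -0.008 -0.001]
```

Request:
{"name": "arm_command", "arguments": {"series": [[[0,0,0,0,0,0.5,0],[0,0,0,0,0,0.5,0]]]}}

```text
time: 6.1
tool_pos: [0.4893, 0.0559, 0.059]
tcp_rot: [1.398, 1.11, -1.354]
wrist_force: [4.8, 32.6, -7.8]
width: -0.006
```

Request:
{"name": "arm_command", "arguments": {"series": [[[0,0,0,0,0,0.5,0]]]}}

```text
time: 6.2
tool_pos: [0.4893, 0.056, 0.0592]
tcp_rot: [1.413, 1.113, -1.351]
wrist_force: [4.1, 30.7, -7.2]
width: 0.002
```

Request:
{"name": "arm_command", "arguments": {"series": [[[0,0,0,0,0,-1,0],[0,0,0,0,0,-1,0],[0,-0.035,0,0,0,-1.3,0],[0,0,0,0,0,0,0],[0,0,0,0,0,0.5,0],[0,0,0,0,0,0.5,0],[0,0,0,0,0,0.5,0]]]}}

```text
time: 6.9
tool_pos: [0.4928, 0.0712, 0.0609]
tcp_rot: [1.388, 1.09, -1.372]
wrist_force: [-0.3, 8.4, 0.9]
width: 0.003
```

```bash
python3 -c "
from g import *
show();pose()
import cv2
p,d=bot.read_camera('wrist');cv2.imwrite('pics/w2.png',p)
"
```

```text
t 6.9 pos [0.4928 0.0712 0.0609] F [-0.3  8.4  0.9] w 0.003
z ang -103.44 x [ 0.007  0.006 -1.   ] q [0.09 0.13 2.15 0.01 0.85 0.32]
turn needed [-0.025 -0.008 -0.005]
```

View pics/w2.png

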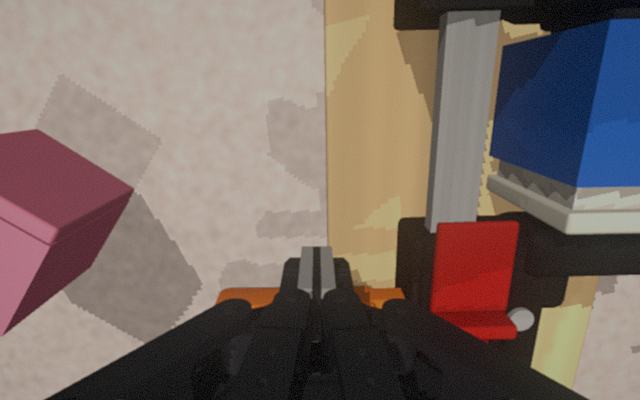

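Request:
{"name": "arm_command", "arguments": {"series": [[[-0.02,0,0,0,0,0.4,0],[0,0,0,0,0,0.4,0]]]}}

```text
time: 7.15
tool_pos: [0.4914, 0.0665, 0.0611]
tcp_rot: [1.388, 1.104, -1.356]
wrist_force: [3.1, 17.8, -3.0]
width: -0.001
```

Request:
{"name": "arm_command", "arguments": {"series": [[[0,0,0,0,0,0.4,0],[0,0,0,0,0,0.4,0]]]}}

```text
time: 7.35
tool_pos: [0.4909, 0.0633, 0.0613]
tcp_rot: [1.405, 1.108, -1.352]
wrist_force: [3.1, 16.5, -2.7]
width: 0.001
```

Request:
{"name": "arm_command", "arguments": {"series": [[[0,0,0,0,0,0.4,0],[0,0,0,0,0,0.3,0]]]}}

```text
time: 7.55
tool_pos: [0.4908, 0.0615, 0.0615]
tcp_rot: [1.422, 1.111, -1.347]
wrist_force: [4.2, 19.9, -4.7]
width: -0.003
```

Request:
{"name": "arm_command", "arguments": {"series": [[[0,0,0,0,0,0.4,0],[0,0,0,0,0,0.4,0]]]}}

```text
time: 7.75
tool_pos: [0.4908, 0.061, 0.0617]
tcp_rot: [1.444, 1.117, -1.342]
wrist_force: [4.9, 23.2, -4.8]
width: -0.003
```

Request:
{"name": "arm_command", "arguments": {"series": [[[0,0,0,0,0,-1,0],[0,0,0,0,0,-1,0],[0,-0.06,0,0.3,0,-1.3,0],[0,0,0,0,0,0,0],[0,0,0,0,0,0.5,0],[0,0,0,0,0,0.5,0],[0,0,0,0,0,0.5,0]]]}}

```text
time: 8.45
tool_pos: [0.4942, 0.0761, 0.0606]
tcp_rot: [1.397, 1.077, -1.379]
wrist_force: [0.4, 10.6, -0.2]
width: 0.001
```

```bash
python3 -c "
from g import *
show();pose()
import cv2
p,d=bot.read_camera('wrist');cv2.imwrite('pics/w3.png',p)
p,d=bot.read_camera('scene');cv2.imwrite('pics/s3.png',cv2.resize(p[170:290,270:410],None,fx=5,fy=5,interpolation=2))
"
```

```text
t 8.45 pos [0.4942 0.0761 0.0606] F [ 0.4 10.6 -0.2] w 0.001
z ang -104.15 x [ 0.011  0.003 -1.   ] q [0.1  0.14 2.15 0.   0.84 0.35]
turn needed [-0.038 -0.005 -0.01 ]
```

View pics/w3.png

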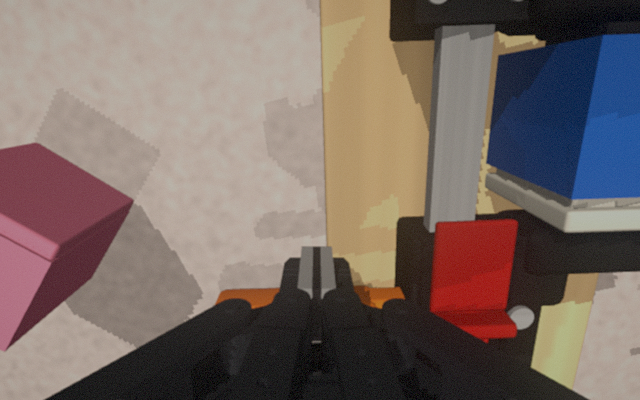

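View pics/s3.png

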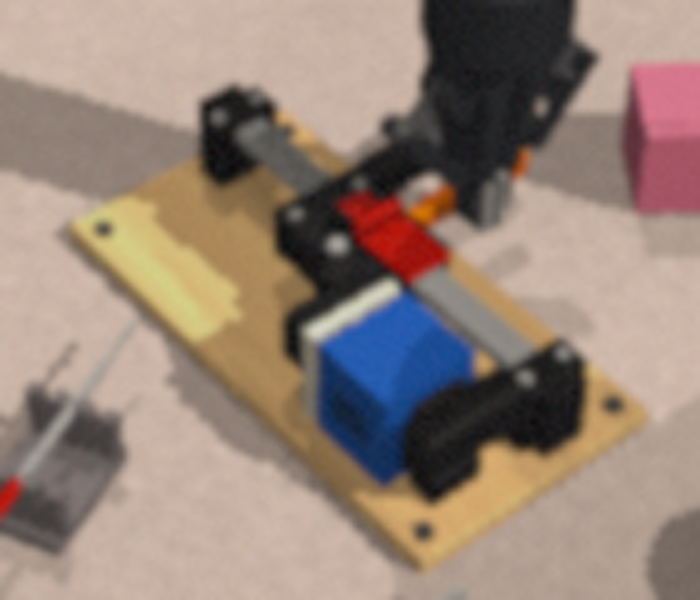

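Request:
{"name": "arm_command", "arguments": {"series": [[[-0.035,0,0,0,0,0.4,0],[0,-0.005,0,0,0,0.3,0]]]}}

```text
time: 8.75
tool_pos: [0.4928, 0.0724, 0.0608]
tcp_rot: [1.382, 1.097, -1.355]
wrist_force: [2.6, 15.4, -4.0]
width: -0.0
```

Request:
{"name": "arm_command", "arguments": {"series": [[[0,-0.005,0,0,0,0.3,0],[0,-0.005,0,0,0,0.3,0]]]}}

```text
time: 8.95
tool_pos: [0.4925, 0.0708, 0.0609]
tcp_rot: [1.39, 1.093, -1.357]
wrist_force: [3.5, 16.7, -5.1]
width: 0.002
```

Request:
{"name": "arm_command", "arguments": {"series": [[[0,-0.005,0,0,0,0.3,0],[0,-0.005,0,0,0,0.3,0]]]}}

```text
time: 9.15
tool_pos: [0.4923, 0.0695, 0.0609]
tcp_rot: [1.399, 1.09, -1.359]
wrist_force: [2.3, 14.9, -3.8]
width: 0.0
```

Request:
{"name": "arm_command", "arguments": {"series": [[[0,-0.005,0,0,0,0.3,0],[0,-0.005,0,0,0,0.3,0]]]}}

```text
time: 9.35
tool_pos: [0.4922, 0.068, 0.0609]
tcp_rot: [1.406, 1.087, -1.36]
wrist_force: [3.3, 15.6, -5.2]
width: -0.001
```

Request:
{"name": "arm_command", "arguments": {"series": [[[-0.005,-0.005,0,0,0,0.3,0],[-0.005,-0.005,0,0,0,0.3,0],[-0.005,-0.005,0,0,0,0.3,0]]]}}

```text
time: 9.65
tool_pos: [0.4919, 0.0668, 0.061]
tcp_rot: [1.409, 1.091, -1.352]
wrist_force: [2.4, 18.2, -4.9]
width: 0.001
```

Request:
{"name": "arm_command", "arguments": {"series": [[[-0.005,-0.005,0,0,0,0.3,0],[-0.005,-0.005,0,0,0,0.35,0]]]}}

```text
time: 9.85
tool_pos: [0.4919, 0.0663, 0.0611]
tcp_rot: [1.412, 1.094, -1.346]
wrist_force: [3.5, 20.5, -4.7]
width: 0.004
```

```bash
python3 -c "
from g import *
show();pose()"
```

```text
t 9.85 pos [0.4919 0.0663 0.0611] F [ 3.5 20.5 -4.7] w 0.004
z ang -103.29 x [ 0.027  0.026 -0.999] q [0.07 0.12 2.17 0.03 0.82 0.28]
turn needed [-0.023 -0.032 -0.021]
```

Request:
{"name": "arm_command", "arguments": {"series": [[[-0.005,-0.005,0,0,0,0.4,0],[-0.005,-0.005,0,0,0,0.4,0]]]}}

```text
time: 10.05
tool_pos: [0.4918, 0.066, 0.0612]
tcp_rot: [1.419, 1.099, -1.338]
wrist_force: [4.5, 24.2, -6.5]
width: -0.002
```

Request:
{"name": "arm_command", "arguments": {"series": [[[0,0,0,0,0,-1,0],[0,0,0,0,0,-1,0],[-0.02,-0.03,-0.02,0.2,0,-1.3,0],[0,0,0,0,0,0,0],[0,0,0,0,0,0.5,0],[0,0,0,0,0,0.5,0],[0,0,0,0,0,0.3,0]]]}}

```text
time: 10.75
tool_pos: [0.4949, 0.0819, 0.0601]
tcp_rot: [1.374, 1.105, -1.358]
wrist_force: [-0.7, 2.1, 1.1]
width: -0.001
```

```bash
python3 -c "
from g import *
show();pose()
import cv2
p,d=bot.read_camera('wrist');cv2.imwrite('pics/w4.png',p[:300])
"
```

```text
t 10.75 pos [0.4949 0.0819 0.0601] F [-0.7  2.1  1.1] w -0.001
z ang -102.26 x [ 0.004  0.01  -1.   ] q [0.11 0.14 2.14 0.01 0.85 0.31]
turn needed [-0.005 -0.01  -0.002]
```

View pics/w4.png

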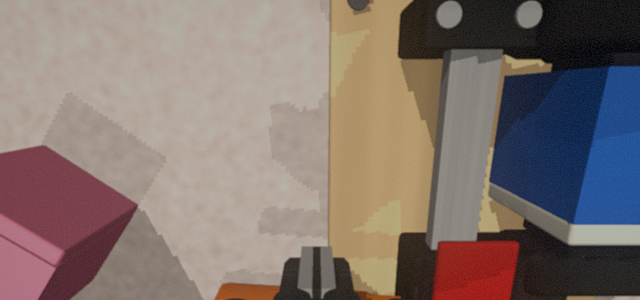

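Request:
{"name": "arm_command", "arguments": {"series": [[[0,-0.005,0,0,0,0.4,0],[0,-0.005,0,0,0,0.3,0]]]}}

```text
time: 11.0
tool_pos: [0.4928, 0.0748, 0.0601]
tcp_rot: [1.37, 1.099, -1.365]
wrist_force: [0.5, 9.3, -2.6]
width: -0.0
```

Request:
{"name": "arm_command", "arguments": {"series": [[[0,-0.005,0,0,0,0.3,0],[0,-0.005,0,0,0,0.3,0]]]}}

```text
time: 11.2
tool_pos: [0.4921, 0.0715, 0.0601]
tcp_rot: [1.37, 1.094, -1.369]
wrist_force: [2.1, 11.1, -3.3]
width: 0.002
```

Request:
{"name": "arm_command", "arguments": {"series": [[[0,-0.005,0,0,0,0.3,0],[0,-0.005,0,0,0,0.3,0]]]}}

```text
time: 11.4
tool_pos: [0.4918, 0.0687, 0.0601]
tcp_rot: [1.37, 1.089, -1.371]
wrist_force: [2.6, 13.9, -3.8]
width: 0.0
```

Request:
{"name": "arm_command", "arguments": {"series": [[[0,-0.005,0,0,0,0.3,0],[0,-0.005,0,0,0,0.3,0]]]}}

```text
time: 11.6
tool_pos: [0.4917, 0.0679, 0.0601]
tcp_rot: [1.375, 1.085, -1.373]
wrist_force: [2.3, 15.6, -4.3]
width: 0.0
```

Request:
{"name": "arm_command", "arguments": {"series": [[[-0.005,-0.005,0,0,0,0.35,0],[-0.005,-0.005,0,0,0,0.35,0]]]}}

```text
time: 11.8
tool_pos: [0.4915, 0.0673, 0.0601]
tcp_rot: [1.374, 1.088, -1.366]
wrist_force: [2.4, 17.2, -4.4]
width: -0.001
```

Request:
{"name": "arm_command", "arguments": {"series": [[[-0.005,-0.005,0,0,0,0.35,0],[-0.005,-0.005,0,0,0,0.35,0]]]}}

```text
time: 12.0
tool_pos: [0.4914, 0.0671, 0.0601]
tcp_rot: [1.373, 1.092, -1.36]
wrist_force: [1.7, 18.4, -4.1]
width: 0.002
```

```bash
python3 -c "
from g import *
show();pose()
import cv2
p,d=bot.read_camera('wrist');cv2.imwrite('pics/w5.png',p)
p,d=bot.read_camera('scene');cv2.imwrite('pics/s5.png',cv2.resize(p[170:290,270:410],None,fx=5,fy=5,interpolation=2))
p,d=bot.read_camera('top');cv2.imwrite('pics/t5.png',cv2.resize(p[165:280,235:370],None,fx=5.5,fy=5.5,interpolation=2))
show()
"
```

```text
t 12.0 pos [0.4914 0.0671 0.0601] F [ 1.7 18.4 -4.1] w 0.002
z ang -102.46 x [ 0.01  0.   -1.  ] q [ 0.09  0.13  2.16 -0.    0.84  0.3 ]
turn needed [-0.008 -0.002 -0.009]
t 12.15 pos [0.4914 0.0671 0.0601] F [ 2.  17.5 -3.9] w -0.0
z ang -102.46 x [ 0.01  0.   -1.  ] q [ 0.09  0.13  2.16 -0.    0.84  0.3 ]
```

View pics/w5.png

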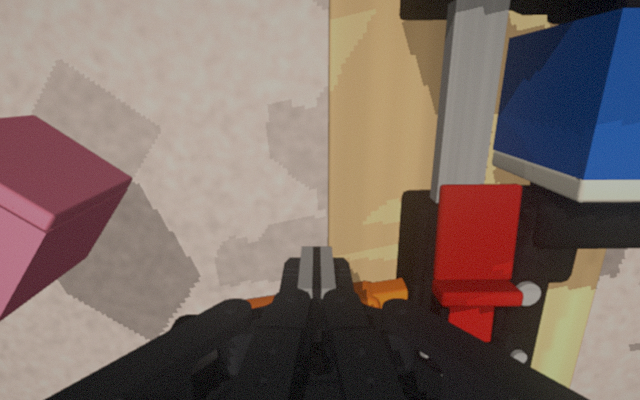

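View pics/s5.png

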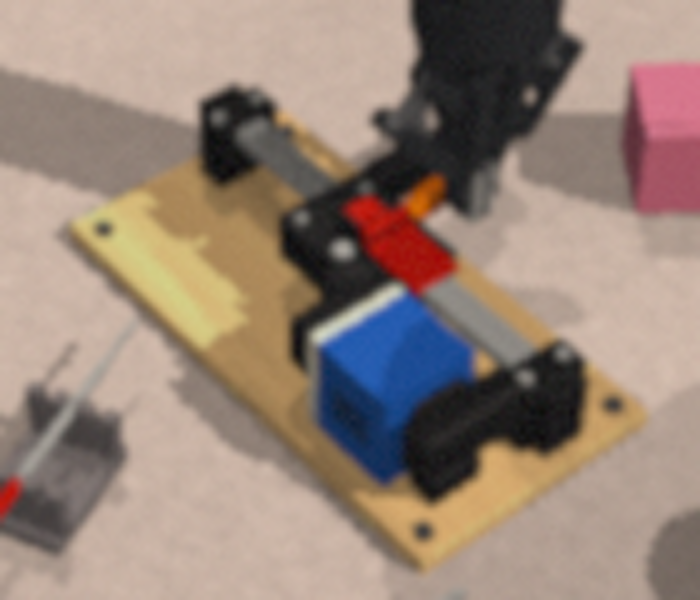

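View pics/t5.png

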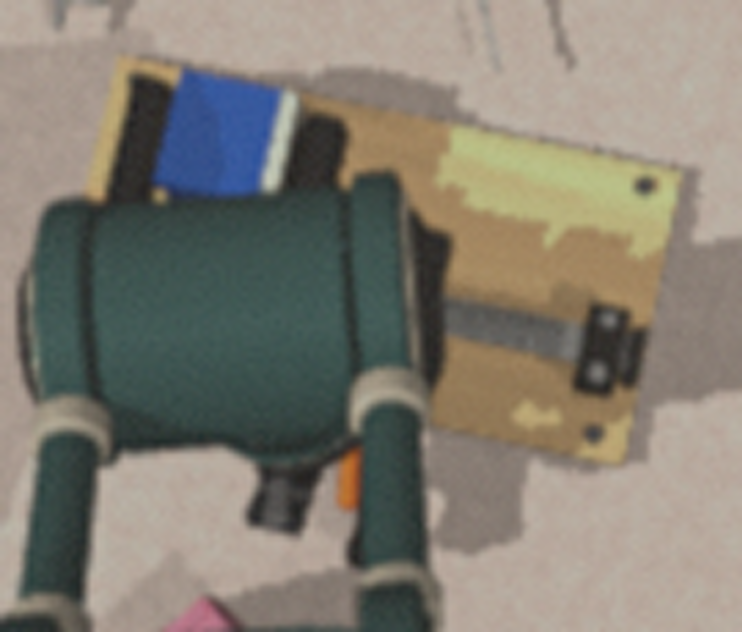

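Request:
{"name": "arm_command", "arguments": {"series": [[[-0.005,-0.005,0,0,0,0.38,0],[-0.005,-0.005,0,0,0,0.38,0]]]}}

```text
time: 12.35
tool_pos: [0.4913, 0.0667, 0.0602]
tcp_rot: [1.373, 1.096, -1.352]
wrist_force: [1.8, 18.9, -4.0]
width: -0.001
```

Request:
{"name": "arm_command", "arguments": {"series": [[[0,0,0,0,0,-1,0],[0,0,0,0,0,-1,0],[0,0,0,0,0,-1.3,0],[0,0,0,0,0,0,0]]]}}

```text
time: 12.75
tool_pos: [0.4987, 0.1004, 0.0604]
tcp_rot: [1.372, 1.095, -1.352]
wrist_force: [0.0, -0.7, -0.6]
width: 0.004
```

```bash
python3 -c "
from g import *
show();pose()
import cv2
i=bot.camera_info('wrist');p,d=bot.read_camera('wrist');cv2.imwrite('pics/wrist6.png',p);np.save('wrist6.npy',d);np.savez('wrist6_i.npz',K=i['K'],E=i['extrinsics'])
from h import cloud
P=cloud(d,i['K'],i['extrinsics'])
a=np.radians(11.9);Y=np.array([np.sin(a),np.cos(a)]);X=np.array([np.cos(a),-np.sin(a)])
np.save('P6.npy',P)
"
```

```text
t 12.75 pos [0.4987 0.1004 0.0604] F [ 0.  -0.7 -0.6] w 0.004
z ang -102.1 x [ 0.013  0.002 -1.   ] q [0.15 0.15 2.13 0.   0.84 0.36]
turn needed [-0.002 -0.005 -0.012]
```

View pics/wrist6.png

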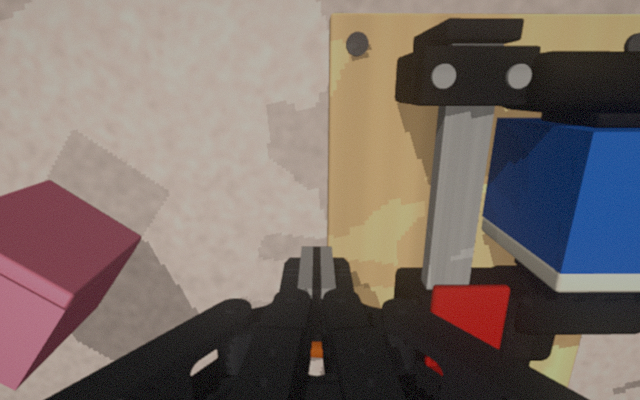

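Request:
{"name": "arm_command", "arguments": {"series": [[[0,0,0,0,0,0.4,0],[0,0,0,0,0,0.3,0]]]}}

```text
time: 13.0
tool_pos: [0.4966, 0.0923, 0.0601]
tcp_rot: [1.369, 1.095, -1.352]
wrist_force: [0.6, 0.5, 0.1]
width: -0.001
```

Request:
{"name": "arm_command", "arguments": {"series": [[[0,0,0,0,0,0.3,0]]]}}

```text
time: 13.1
tool_pos: [0.4957, 0.0886, 0.0599]
tcp_rot: [1.369, 1.095, -1.353]
wrist_force: [-0.2, 1.2, -0.3]
width: -0.001
```

Request:
{"name": "arm_command", "arguments": {"series": [[[0,0,0,0,0,0.3,0]]]}}

```text
time: 13.2
tool_pos: [0.4948, 0.0851, 0.0599]
tcp_rot: [1.37, 1.095, -1.353]
wrist_force: [-0.4, 1.9, 0.6]
width: 0.002
```

Request:
{"name": "arm_command", "arguments": {"series": [[[0,0,0,0,0,0.3,0]]]}}

```text
time: 13.3
tool_pos: [0.4939, 0.082, 0.0599]
tcp_rot: [1.371, 1.096, -1.354]
wrist_force: [-0.9, 2.8, 0.0]
width: 0.0
```

Request:
{"name": "arm_command", "arguments": {"series": [[[0,-0.005,0,0,0,0.3,0]]]}}

```text
time: 13.4
tool_pos: [0.4928, 0.0788, 0.0598]
tcp_rot: [1.367, 1.092, -1.358]
wrist_force: [-1.2, 3.4, 0.2]
width: 0.002
```

Request:
{"name": "arm_command", "arguments": {"series": [[[0,-0.005,0,0,0,0.3,0]]]}}

```text
time: 13.5
tool_pos: [0.492, 0.0762, 0.0598]
tcp_rot: [1.365, 1.089, -1.361]
wrist_force: [-0.8, 8.7, 0.3]
width: 0.004
```

Request:
{"name": "arm_command", "arguments": {"series": [[[0,-0.005,0,0,0,0.3,0],[0,-0.005,0,0,0,0.3,0]]]}}

```text
time: 13.7
tool_pos: [0.4912, 0.0728, 0.0598]
tcp_rot: [1.363, 1.084, -1.366]
wrist_force: [1.0, 11.7, -2.3]
width: 0.002
```

Request:
{"name": "arm_command", "arguments": {"series": [[[0,-0.005,0,0,0,0.3,0],[0,-0.005,0,0,0,0.3,0]]]}}

```text
time: 13.9
tool_pos: [0.4907, 0.0699, 0.0597]
tcp_rot: [1.362, 1.079, -1.368]
wrist_force: [0.9, 9.6, -2.9]
width: -0.002
```

Request:
{"name": "arm_command", "arguments": {"series": [[[0,-0.005,0,0,0,0.35,0],[0,-0.005,0,0,0,0.35,0]]]}}

```text
time: 14.1
tool_pos: [0.4905, 0.068, 0.0598]
tcp_rot: [1.365, 1.076, -1.37]
wrist_force: [2.1, 16.5, -3.2]
width: -0.002
```

Request:
{"name": "arm_command", "arguments": {"series": [[[0,-0.005,0,0,0,0.4,0],[0,-0.005,0,0,0,0.4,0]]]}}

```text
time: 14.3
tool_pos: [0.4904, 0.067, 0.0598]
tcp_rot: [1.372, 1.074, -1.37]
wrist_force: [1.7, 19.7, -4.9]
width: 0.0
```

Request:
{"name": "arm_command", "arguments": {"series": [[[0,-0.005,0,0,0,0.45,0],[0,-0.005,0,0,0,0.45,0]]]}}

```text
time: 14.5
tool_pos: [0.4904, 0.0667, 0.0599]
tcp_rot: [1.382, 1.073, -1.369]
wrist_force: [3.0, 21.8, -5.7]
width: -0.002
```

Request:
{"name": "arm_command", "arguments": {"series": [[[0,-0.005,0,0,0,0.45,0],[0,-0.005,0,0,0,0.45,0]]]}}

```text
time: 14.7
tool_pos: [0.4905, 0.0667, 0.06]
tcp_rot: [1.392, 1.073, -1.368]
wrist_force: [2.0, 21.2, -6.1]
width: -0.002
```

```bash
python3 -c "
from g import *
show();pose()
import cv2
i=bot.camera_info('wrist');p,d=bot.read_camera('wrist');cv2.imwrite('pics/wrist7.png',p)
show()
"
```

```text
t 14.7 pos [0.4905 0.0667 0.06  ] F [ 2.  21.2 -6.1] w -0.002
z ang -103.68 x [ 0.019 -0.002 -1.   ] q [ 0.09  0.12  2.17 -0.01  0.83  0.33]
turn needed [-0.029 -0.002 -0.019]
t 14.75 pos [0.4904 0.0666 0.06  ] F [ 3.1 22.2 -5.2] w 0.0
z ang -103.68 x [ 0.019 -0.002 -1.   ] q [ 0.09  0.12  2.17 -0.    0.83  0.33]
```

View pics/wrist7.png

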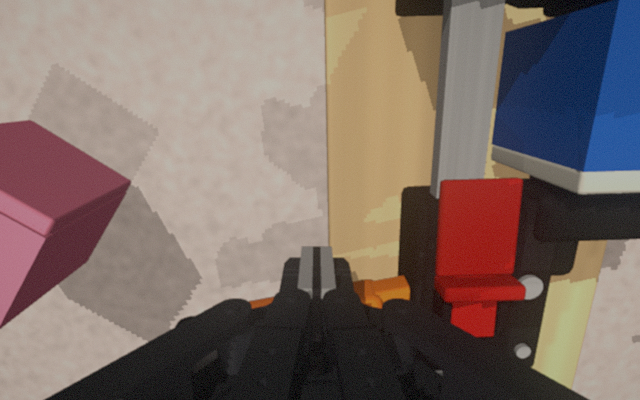

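```bash
cat > m.py <<'E'
from h import *
a=np.radians(11.9);X=np.array([np.cos(a),-np.sin(a)]);Y=np.array([np.sin(a),np.cos(a)]);o=np.array([.549,.052])
def meas(p,d,K,E):
    P=cloud(d,K,E);hsv=cv2.cvtColor(p,cv2.COLOR_BGR2HSV);c=(P[...,:2]-o)@np.stack([X,Y],1)
    for name,lo,hi,zr,xr in (("red",(0,170,80),(5,255,255),(.05,.08),(-.008,.012)),("blue",(100,120,40),(128,255,255),(.066,.08),(.03,.08)),("white",(0,0,120),(40,70,255),(.062,.08),(.03,.08))):
        m=(cv2.inRange(hsv,np.array(lo),np.array(hi))>0)&(P[...,2]>zr[0])&(P[...,2]<zr[1])&(c[...,0]>xr[0])&(c[...,0]<xr[1])&(abs(c[...,1])<.15)
        q=c[m]
        if len(q):print(name,m.sum(),"y",np.percentile(q[:,1],[1,5,95,99]).round(4),"x",np.percentile(q[:,0],[1,99]).round(3))
E
python3 - <<'E'
from m import *
from workcell import bot
p,d,K,E=load("wrist",0);meas(p,d,K,E)
z=np.load('wrist6_i.npz');meas(cv2.imread('pics/wrist6.png'),np.load('wrist6.npy'),z['K'],z['E'])
i=bot.camera_info('wrist');p,d=bot.read_camera('wrist');meas(p,d,i['K'],i['extrinsics'])
for k in (0,):
    p,d,K,E=load("scene",0);meas(p,d,K,E)
p,d=bot.read_camera('scene');meas(p,d,K,E)
s=bot.read_state();print(s['time'],s['wrist_force'].round(1))
E
```

```text
red 1453 y [-0.0416 -0.0352  0.0214  0.0239] x [-0.008  0.012]
blue 3739 y [0.0497 0.0519 0.0959 0.0975] x [0.031 0.079]
white 1057 y [0.032  0.0329 0.0469 0.0477] x [0.031 0.08 ]
red 2298 y [0.0152 0.0192 0.0399 0.0405] x [-0.008  0.012]
blue 8339 y [0.0513 0.0531 0.0982 0.1005] x [0.03  0.055]
white 1288 y [0.0428 0.0433 0.0496 0.0502] x [0.03  0.058]
red 7740 y [-0.0156 -0.0112  0.0434  0.0454] x [-0.008  0.012]
blue 5844 y [0.0511 0.0527 0.0962 0.0993] x [0.03  0.045]
white 1086 y [0.043  0.0434 0.0498 0.0502] x [0.03  0.048]
red 145 y [-0.0425 -0.0347  0.0212  0.0235] x [-0.008  0.012]
blue 332 y [0.0518 0.0546 0.0988 0.0999] x [0.031 0.079]
white 97 y [0.031  0.0327 0.0441 0.0459] x [0.031 0.079]
red 151 y [-0.0163 -0.0145  0.043   0.0446] x [-0.007  0.012]
blue 338 y [0.0545 0.0567 0.101  0.1025] x [0.031 0.079]
white 33 y [0.0378 0.0425 0.0492 0.0496] x [0.031 0.078]
14.85 [ 2.9 22.1 -5.4]
```

Request:
{"name": "arm_command", "arguments": {"series": [[[0,0,0,0,0,-1,0],[0,0,0,0,0,-1,0],[-0.02,0,-0.015,0,0,-1.3,0],[0,0,0,0,0,0,0]]]}}

```text
time: 15.25
tool_pos: [0.4993, 0.1009, 0.0603]
tcp_rot: [1.368, 1.097, -1.362]
wrist_force: [-0.5, -0.1, 0.6]
width: -0.001
```

```bash
python3 - <<'E'
from m import *
from workcell import bot
_,_,K,E=load("scene",0)
p,d=bot.read_camera('scene');meas(p,d,K,E)
cv2.imwrite('pics/s8.png',cv2.resize(p[190:270,300:380],None,fx=7,fy=7,interpolation=2))
i=bot.camera_info('wrist');p,d=bot.read_camera('wrist');meas(p,d,i['K'],i['extrinsics']);cv2.imwrite('pics/wrist8.png',p)
from g import show,pose
show();pose()
E
```

```text
red 143 y [-0.0228 -0.0173  0.0381  0.0398] x [-0.008  0.012]
blue 337 y [0.0535 0.0563 0.1006 0.1018] x [0.031 0.08 ]
white 33 y [0.0359 0.0403 0.0483 0.0488] x [0.032 0.078]
red 2360 y [0.0163 0.0196 0.0401 0.0406] x [-0.008  0.012]
blue 8102 y [0.0513 0.053  0.0982 0.1005] x [0.03  0.053]
white 1250 y [0.0427 0.0432 0.0496 0.0499] x [0.03  0.057]
t 15.35 pos [0.4983 0.0999 0.0598] F [ 0.4 -0.1 -0. ] w -0.002
z ang -102.38 x [ 0.003 -0.    -1.   ] q [ 0.15  0.16  2.13 -0.    0.85  0.37]
turn needed [-0.007 -0.001 -0.003]
```

View pics/s8.png

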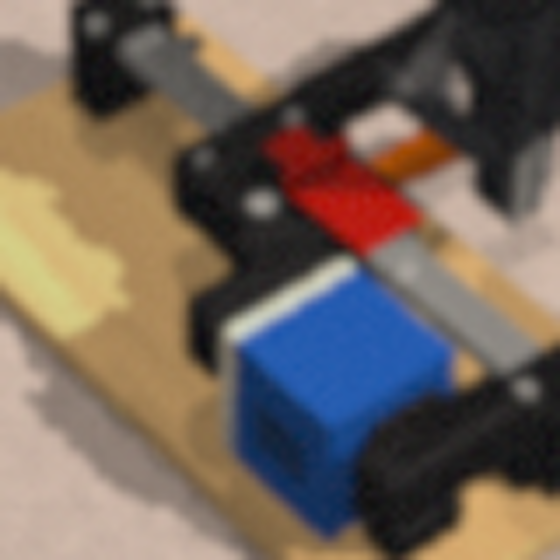

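Request:
{"name": "arm_command", "arguments": {"series": [[[0,0,0,0,0,0.8,0],[0,0,0,0,0,0.8,0],[0,0,0,0,0,0.5,0],[0,0,0,0,0,0.4,0],[0,-0.005,0,0,0,0.4,0],[0,-0.005,0,0,0,0.3,0]]]}}

```text
time: 15.95
tool_pos: [0.4909, 0.0693, 0.0597]
tcp_rot: [1.374, 1.093, -1.37]
wrist_force: [2.2, 11.2, -3.8]
width: -0.001
```

Request:
{"name": "arm_command", "arguments": {"series": [[[0,-0.007,0,0,0,0.35,0],[-0.004,-0.007,0,0,0,0.4,0],[-0.004,-0.007,0,0,0,0.4,0]]]}}

```text
time: 16.25
tool_pos: [0.4906, 0.0662, 0.0599]
tcp_rot: [1.378, 1.088, -1.369]
wrist_force: [4.0, 26.2, -6.8]
width: -0.0
```

Request:
{"name": "arm_command", "arguments": {"series": [[[-0.004,-0.007,0,0,0,0.4,0],[-0.004,-0.007,0,0,0,0.45,0]]]}}

```text
time: 16.45
tool_pos: [0.4906, 0.0663, 0.0599]
tcp_rot: [1.382, 1.089, -1.365]
wrist_force: [3.6, 24.3, -5.1]
width: -0.002
```

```bash
python3 -c "
from g import *
show()"
```

```text
t 16.45 pos [0.4906 0.0663 0.0599] F [ 3.6 24.3 -5.1] w -0.002
z ang -103.02 x [ 0.01   0.003 -1.   ] q [0.08 0.13 2.16 0.   0.84 0.31]
```

Request:
{"name": "arm_command", "arguments": {"series": [[[0,0,0,0,0,-1,0],[0,0,0,0,0,-1,0],[-0.015,0,-0.005,0,0,-1.3,0],[0,0,0,0,0,0,0]]]}}

```text
time: 16.85
tool_pos: [0.4983, 0.0992, 0.0602]
tcp_rot: [1.37, 1.101, -1.358]
wrist_force: [0.7, -0.2, 0.5]
width: 0.001
```

```bash
python3 - <<'E'
from m import *
from workcell import bot
_,_,K,E=load("scene",0)
p,d=bot.read_camera('scene');meas(p,d,K,E)
cv2.imwrite('pics/s9.png',cv2.resize(p[190:270,300:380],None,fx=7,fy=7,interpolation=2))
i=bot.camera_info('wrist');p,d=bot.read_camera('wrist');meas(p,d,i['K'],i['extrinsics']);cv2.imwrite('pics/wrist9.png',p)
from g import show,pose
show();pose()
E
```

```text
red 143 y [-0.0215 -0.0185  0.0387  0.0411] x [-0.008  0.012]
blue 333 y [0.0545 0.0557 0.1003 0.102 ] x [0.031 0.079]
white 34 y [0.0355 0.0395 0.0487 0.0497] x [0.031 0.078]
red 2521 y [0.0151 0.0182 0.0399 0.0405] x [-0.008  0.012]
blue 7759 y [0.0513 0.053  0.098  0.1005] x [0.03  0.052]
white 1204 y [0.0429 0.0434 0.0496 0.05  ] x [0.03  0.056]
t 16.95 pos [0.4976 0.0984 0.0599] F [-0.6 -1.   0.1] w 0.003
z ang -102.19 x [ 0.004  0.004 -1.   ] q [0.14 0.15 2.13 0.   0.85 0.35]
turn needed [-0.003 -0.005 -0.003]
```

```bash
python3 - <<'E'
from h import *
a=cv2.imread('pics/wrist9.png')[200:360,440:640];b=cv2.imread('pics/wrist7.png')[100:260,440:640]
q=np.hstack([cv2.resize(x,None,fx=1.95,fy=1.95*1.5,interpolation=2) for x in(a,b)])
q=np.clip(q.astype(float)*2.2,0,255).astype(np.uint8);cv2.imwrite('pics/cmp9.png',q)
E
```

```text
(no output)
```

View pics/cmp9.png

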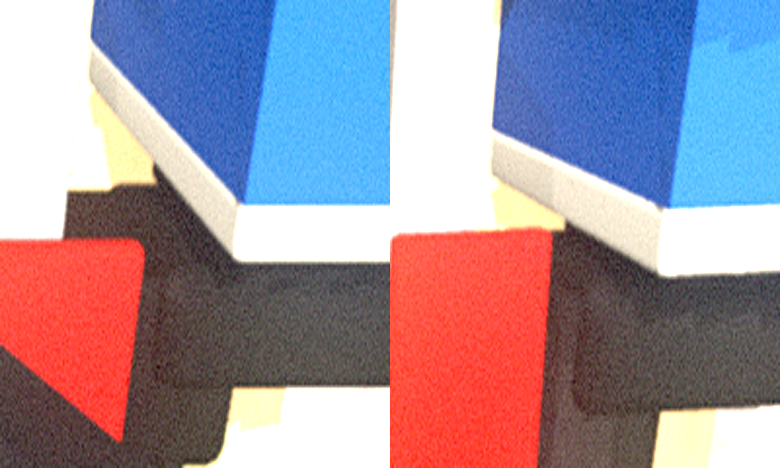

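```bash
python3 - <<'E'
from m import *
for n in("wrist","top"):
    p,d,K,E=load(n,0);P=cloud(d,K,E);c=(P[...,:2]-o)@np.stack([X,Y],1)
    v=p.max(2)
    m=(v<60)&(P[...,2]>.05)&(P[...,2]<.068)&(c[...,0]>.035)&(c[...,0]<.075)&(c[...,1]<.045)&(c[...,1]>-.03)
    q=c[m];print(n,m.sum(),"jaw y",np.percentile(q[:,1],[1,5,50,95,99]).round(4),"x",np.percentile(q[:,0],[1,99]).round(3))
    for x0 in np.arange(.03,.085,.008):
        s=m&(c[...,0]>=x0)&(c[...,0]<x0+.008)
        if s.sum()>5:print(x0.round(3),np.percentile(c[s][:,1],[2,98]).round(4),np.median(P[s][:,2]).round(4))
E
```

```text
wrist 1271 jaw y [-0.0146 -0.0091  0.0106  0.0218  0.0221] x [0.035 0.074]
0.03 [-0.0157  0.0211] 0.0586
0.038 [-0.0147  0.022 ] 0.0604
0.046 [0.0001 0.022 ] 0.061
0.054 [0.0001 0.0221] 0.061
0.062 [-0.      0.0219] 0.0609
0.07 [0.0001 0.0179] 0.0608
top 130 jaw y [-0.0166 -0.0099  0.0061  0.0171  0.0179] x [0.035 0.074]
0.03 [-0.0168  0.0169] 0.0612
0.038 [-0.0159  0.0174] 0.0625
0.046 [-0.0019  0.0176] 0.0634
0.054 [-0.0025  0.0175] 0.0639
0.062 [-0.0014  0.0176] 0.0641
0.07 [-0.0002  0.0128] 0.0646
```

```bash
cat > hm.py <<'E'
from m import *
from workcell import bot
import sys
_,_,K,E=load("scene",0)
def red(p):
    # subpixel: project red pad centroid along ridge-free front part, weighted
    f=p.astype(float);w=np.clip(f[...,2]-2.0*np.maximum(f[...,0],f[...,1])-10,0,None)
    w[:170]=0;w[290:]=0;w[:,:290]=0;w[:,410:]=0
    v,u=np.nonzero(w>20);ww=w[v,u];cu,cv=(u*ww).sum()/ww.sum(),(v*ww).sum()/ww.sum()
    P=ray(K,E,cu,cv,.062);return ((P[:2]-o)@Y*1000).round(2),len(u)
def orange(d,p):
    hsv=cv2.cvtColor(p,cv2.COLOR_BGR2HSV);m=cv2.inRange(hsv,np.array((8,150,60)),np.array((17,255,255)))>0
    P=cloud(d,K,E);c=(P[...,:2]-o)@np.stack([X,Y],1);m&=(c[...,0]<-.02)&(c[...,0]>-.12)&(P[...,2]>.045)&(abs(c[...,1])<.1)
    q=c[m];return len(q),(np.degrees(np.polyfit(q[:,0],q[:,1],1)[0]).round(1) if len(q)>20 else None)
if __name__=="__main__":
    s=bot.read_state();p,d=bot.read_camera("scene");print("t",s['time'],"tool y",s['tool_pos'][1].round(4),"F",s['wrist_force'].round(1),"head y mm",red(p),"orange",orange(d,p))
    cv2.imwrite(f"pics/h_{s['time']:.2f}.png",p)
E
python3 hm.py; python3 -c "
from hm import *
p,d,_,_=load('scene',0);print(red(p),orange(d,p))"
```

```text
t 16.95 tool y 0.0984 F [-0.6 -1.   0.1] head y mm (np.float64(14.22), 204) orange (42, np.float64(-5.2))
(np.float64(-2.96), 216) (115, np.float64(-7.7))
```

Request:
{"name": "arm_command", "arguments": {"series": [[[0,0,0,0,0,0.8,0],[0,0,0,0,0,0.8,0],[0,0,0,0,0,0.4,0]]]}}

```text
time: 17.3
tool_pos: [0.4922, 0.0773, 0.0595]
tcp_rot: [1.371, 1.102, -1.361]
wrist_force: [-0.4, 5.2, 1.0]
width: -0.001
```

```bash
python3 hm.py
```

```text
t 17.3 tool y 0.0773 F [-0.4  5.2  1. ] head y mm (np.float64(10.94), 205) orange (43, np.float64(-12.4))
```

Request:
{"name": "arm_command", "arguments": {"series": [[[0,-0.003,0,0,0,0.35,0],[0,-0.003,0,0,0,0.35,0]]]}}

```text
time: 17.55
tool_pos: [0.4909, 0.0721, 0.0596]
tcp_rot: [1.374, 1.1, -1.364]
wrist_force: [0.7, 11.1, -3.0]
width: -0.003
```

```bash
python3 hm.py
```

```text
t 17.55 tool y 0.0721 F [ 0.7 11.1 -3. ] head y mm (np.float64(14.68), 215) orange (42, np.float64(6.9))
```

Request:
{"name": "arm_command", "arguments": {"series": [[[0,-0.005,0,0,0,0.35,0],[0,-0.005,0,0,0,0.3,0]]]}}

```text
time: 17.8
tool_pos: [0.4905, 0.0685, 0.0597]
tcp_rot: [1.375, 1.094, -1.367]
wrist_force: [2.4, 13.2, -3.7]
width: -0.004
```

```bash
python3 hm.py
```

```text
t 17.8 tool y 0.0685 F [ 2.4 13.2 -3.7] head y mm (np.float64(16.3), 222) orange (40, np.float64(11.9))
```

Request:
{"name": "arm_command", "arguments": {"series": [[[0,-0.006,0,0,0,0.38,0],[0,-0.006,0,0,0,0.38,0],[0,-0.006,0,0,0,0.4,0]]]}}

```text
time: 18.15
tool_pos: [0.4904, 0.0666, 0.0597]
tcp_rot: [1.384, 1.088, -1.37]
wrist_force: [2.9, 21.6, -4.8]
width: -0.0
```

```bash
python3 hm.py
```

```text
t 18.15 tool y 0.0666 F [ 2.9 21.6 -4.8] head y mm (np.float64(16.3), 219) orange (41, np.float64(26.8))
```

Request:
{"name": "arm_command", "arguments": {"series": [[[0,0,0,0,0,-1,0],[0,0,0,0,0,-1.2,0],[-0.02,0.0,-0.01,-1,0,-1.3,0],[0,0,0,-3,0,0,0],[0,0,0,-3,0,0,0],[0,0,0,-1.5,0,0,0],[0,0,0,0,0,0,0]]]}}

```text
time: 18.9
tool_pos: [0.4981, 0.1008, 0.1463]
tcp_rot: [1.36, 1.107, -1.366]
wrist_force: [-0.3, -0.3, 0.3]
width: 0.002
```

```bash
python3 -c "
from g import *
show();pose();to(.5547,.0692,.13)
from m import *
i=bot.camera_info('wrist');p,d=bot.read_camera('wrist');meas(p,d,i['K'],i['extrinsics']);cv2.imwrite('pics/wrist10.png',p)"; python3 hm.py
```

```text
t 18.9 pos [0.4981 0.1008 0.1463] F [-0.3 -0.3  0.3] w 0.002
z ang -102.02 x [-0.005  0.001 -1.   ] q [0.15 0.05 2.06 0.   1.04 0.36]
turn needed [-0.    -0.     0.005]
delta tool cm [1.6  6.2  1.91]
red 2695 y [-0.0206 -0.0169  0.0383  0.0402] x [-0.008  0.012]
blue 7730 y [0.0517 0.054  0.0986 0.1005] x [0.03  0.079]
white 886 y [0.0431 0.0434 0.0496 0.0499] x [0.031 0.079]
t 18.95 tool y 0.1007 F [1.  0.6 0. ] head y mm (np.float64(10.54), 213) orange (116, np.float64(-6.7))
```

View pics/wrist10.png

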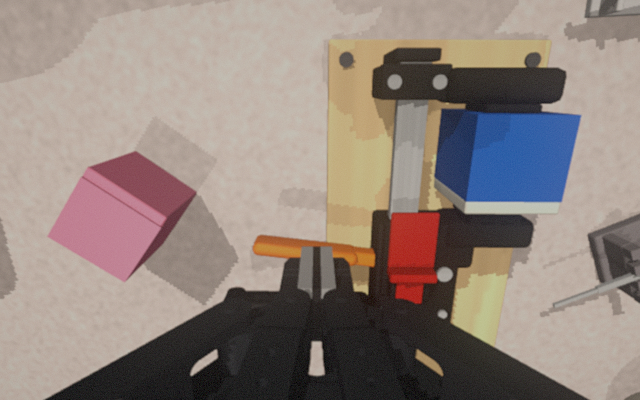

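```bash
python3 - <<'E'
from m import *
from workcell import bot
i=bot.camera_info('wrist');p,d=bot.read_camera('wrist');P=cloud(d,i['K'],i['extrinsics']);c=(P[...,:2]-o)@np.stack([X,Y],1)
v=p.max(2)
for x0 in np.arange(.034,.075,.008):
    s=(v<75)&(P[...,2]>.02)&(P[...,2]<.068)&(c[...,0]>=x0)&(c[...,0]<x0+.008)&(c[...,1]<.06)&(c[...,1]>-.03)
    print(x0.round(3),np.percentile(c[s][:,1],[2,50,98]).round(4),np.median(P[s][:,2]).round(4))
# profile column along y at x=.052
s=(abs(c[...,0]-.052)<.003)&(c[...,1]>-.01)&(c[...,1]<.06)&(P[...,2]>0)
for y0 in np.arange(.0,.06,.002):
    t=s&(c[...,1]>=y0)&(c[...,1]<y0+.002)
    if t.any():print(y0.round(3),t.sum(),np.median(P[t][:,2]).round(4),np.median(v[t]))
E
```

```text
0.034 [-0.0137  0.0234  0.0378] 0.0585
0.042 [0.0037 0.0274 0.0383] 0.0611
0.05 [0.0169 0.0285 0.0384] 0.0611
0.058 [0.017  0.0282 0.0383] 0.061
0.066 [0.0169 0.0271 0.0375] 0.061
0.074 [0.0173 0.0266 0.0344] 0.0606
0.014 8 0.0596 113.0
0.016 19 0.0602 56.0
0.018 24 0.061 51.5
0.02 26 0.0614 53.0
0.022 26 0.0613 51.5
0.024 29 0.0612 51.0
0.026 28 0.0613 51.0
0.028 30 0.0614 52.0
0.03 36 0.0607 51.0
0.032 23 0.0598 46.0
0.034 29 0.0616 48.0
0.036 30 0.0612 47.5
0.038 26 0.0597 65.5
0.042 19 0.0713 138.0
0.044 32 0.0718 193.0
0.046 31 0.0712 193.0
0.048 39 0.0714 194.0
0.05 39 0.0714 168.0
0.052 33 0.0713 167.0
0.054 35 0.0715 167.0
0.056 34 0.0714 167.0
0.058 36 0.0716 167.0
```

```bash
python3 -c "
from g import *
show();to(.5545,.0685,.1)"
```

```text
t 19.05 pos [0.4958 0.1005 0.1431] F [-0.2  0.2 -0.2] w -0.001
z ang -102.03 x [-0.011  0.001 -1.   ] q [0.15 0.05 2.07 0.   1.04 0.36]
delta tool cm [4.24 6.46 1.9 ]
```

Request:
{"name": "arm_command", "arguments": {"series": [[[0,0,0,0,2.1,0.6,0],[0,0,0,0,2.1,0.6,0],[0,0,0,1,2.1,0.6,0],[0,0,0,2.5,0,0,0],[0,0,0,0.3,0,0,0],[0,0,0,0,0,0,0]]]}}

```text
time: 19.65
tool_pos: [0.5488, 0.0673, 0.0941]
tcp_rot: [1.347, 1.118, -1.384]
wrist_force: [0.6, -0.8, 0.8]
width: 0.004
```

```bash
python3 -c "
from g import *
show();pose();to(.5545,.0685,.088)
import cv2
p,d=bot.read_camera('wrist');cv2.imwrite('pics/wrist11.png',p)"
```

```text
t 19.65 pos [0.5488 0.0673 0.0941] F [ 0.6 -0.8  0.8] w 0.004
z ang -102.03 x [-0.025 -0.002 -1.   ] q [0.08 0.2  2.   0.   0.97 0.29]
turn needed [-0.001  0.007  0.024]
delta tool cm [ 0.59  0.54 -0.24]
```

View pics/wrist11.png

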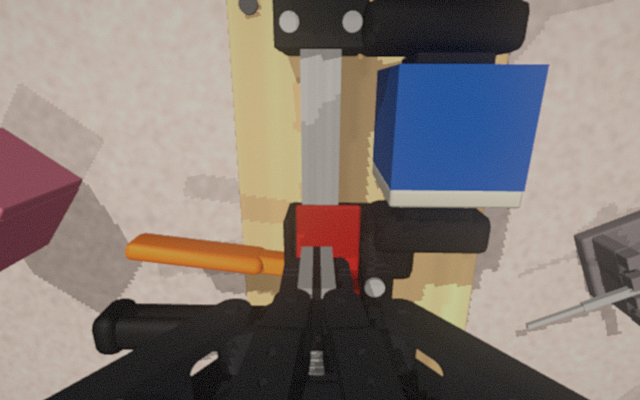

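Request:
{"name": "arm_command", "arguments": {"series": [[[0,0.007,0.024,0.2,0.5,-0.2,0],[0,0,0,0.3,0,0,0],[0,0,0,0.3,0,0,0]]]}}

```text
time: 20.0
tool_pos: [0.5542, 0.0689, 0.0871]
tcp_rot: [1.363, 1.101, -1.359]
wrist_force: [0.3, -0.2, -0.8]
width: -0.005
```

Request:
{"name": "arm_command", "arguments": {"series": [[[0,0,0,0.3,0,0,0],[0,0,0,0.3,0,0,0]]]}}

```text
time: 20.2
tool_pos: [0.5549, 0.0699, 0.0823]
tcp_rot: [1.366, 1.101, -1.356]
wrist_force: [-0.4, 1.8, 2.8]
width: -0.001
```

```bash
python3 -c "
from g import *
show();pose()"
```

```text
t 20.2 pos [0.5549 0.0699 0.0823] F [-0.4  1.8  2.8] w -0.001
z ang -101.97 x [ 0.006  0.002 -1.   ] q [0.08 0.21 2.01 0.   0.91 0.29]
turn needed [ 0.    -0.003 -0.005]
```

Request:
{"name": "arm_command", "arguments": {"series": [[[0,0,0,0.3,0,0,0],[0,0,0,0.3,0,0,0]]]}}

```text
time: 20.4
tool_pos: [0.5554, 0.0702, 0.0807]
tcp_rot: [1.365, 1.101, -1.357]
wrist_force: [-11.0, -0.4, 27.1]
width: -0.0
```

Request:
{"name": "arm_command", "arguments": {"series": [[[0,0,0,0.3,0,0,0],[0,0,0,0.3,0,0,0]]]}}

```text
time: 20.6
tool_pos: [0.5554, 0.0702, 0.081]
tcp_rot: [1.363, 1.102, -1.358]
wrist_force: [-8.3, 0.2, 20.8]
width: 0.002
```

Request:
{"name": "arm_command", "arguments": {"series": [[[0,0,0,0.2,0,0.5,0],[0,0,0,0.2,0,0.5,0],[0,0,0,0.2,0,0.5,0]]]}}

```text
time: 20.9
tool_pos: [0.5528, 0.0585, 0.0814]
tcp_rot: [1.368, 1.105, -1.356]
wrist_force: [-5.2, 3.9, 13.0]
width: -0.0
```

```bash
python3 -c "
from g import *
show();pose()"; python3 hm.py
```

```text
t 20.9 pos [0.5528 0.0585 0.0814] F [-5.2  3.9 13. ] w -0.0
z ang -101.97 x [ 0.004  0.006 -1.   ] q [0.06 0.21 2.02 0.01 0.91 0.26]
turn needed [ 0.001 -0.007 -0.002]
t 20.9 tool y 0.0585 F [-5.2  3.9 13. ] head y mm (np.float64(17.6), 104) orange (107, np.float64(-7.8))
```

Request:
{"name": "arm_command", "arguments": {"series": [[[0,0,0,0.22,0,0.6,0],[0,0,0,0.22,0,0.6,0],[0,0,0,0.22,0,0.6,0],[0,0,0,0.22,0,0.6,0]]]}}

```text
time: 21.35
tool_pos: [0.5486, 0.0385, 0.0814]
tcp_rot: [1.374, 1.11, -1.354]
wrist_force: [-5.9, 3.6, 15.2]
width: -0.004
```

Request:
{"name": "arm_command", "arguments": {"series": [[[0,0,0,0.22,0,0.6,0],[0,0,0,0.22,0,0.6,0],[0,0,0,0.22,0,0.6,0],[0,0,0,0.22,0,0.6,0]]]}}

```text
time: 21.75
tool_pos: [0.5443, 0.0186, 0.0814]
tcp_rot: [1.38, 1.114, -1.352]
wrist_force: [-6.4, 4.2, 15.4]
width: -0.002
```

```bash
python3 -c "
from g import *
show();pose()
import cv2
p,d=bot.read_camera('scene');cv2.imwrite('pics/s12.png',cv2.resize(p[150:290,250:410],None,fx=4,fy=4,interpolation=2))"
```

```text
t 21.75 pos [0.5443 0.0186 0.0814] F [-6.4  4.2 15.4] w -0.002
z ang -102.11 x [ 0.005  0.019 -1.   ] q [-0.02  0.19  2.04  0.02  0.91  0.17]
turn needed [-0.002 -0.02  -0.001]
```

View pics/s12.png

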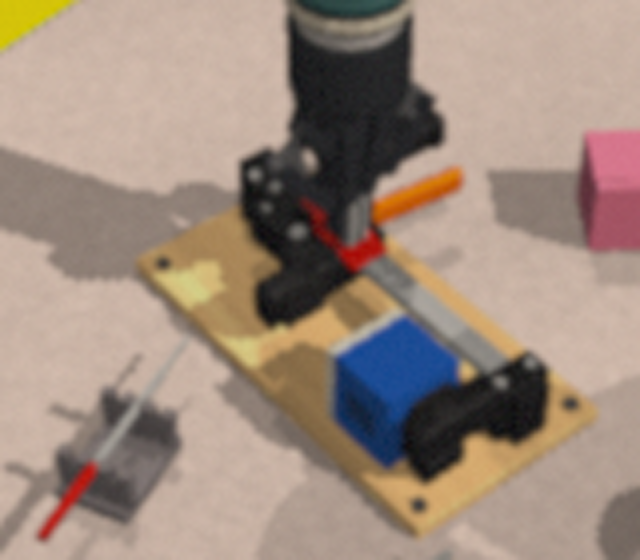

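Head is sliding back and the case stays put. Continue to the stop.

Request:
{"name": "arm_command", "arguments": {"series": [[[0,-0.005,0,0.22,0,0.5,0],[0,-0.005,0,0.22,0,0.5,0],[0,-0.005,0,0.22,0,0.4,0]]]}}

```text
time: 22.1
tool_pos: [0.544, 0.0099, 0.0821]
tcp_rot: [1.381, 1.107, -1.355]
wrist_force: [-3.7, 15.4, 12.2]
width: -0.003
```

Request:
{"name": "arm_command", "arguments": {"series": [[[0,-0.005,0,0.22,0,0.4,0],[0,-0.005,0,0.22,0,0.3,0]]]}}

```text
time: 22.3
tool_pos: [0.5441, 0.0099, 0.0821]
tcp_rot: [1.386, 1.106, -1.357]
wrist_force: [-5.0, 10.8, 14.1]
width: 0.001
```

Request:
{"name": "arm_command", "arguments": {"series": [[[0,-0.005,0,0.22,0,0.3,0],[0,-0.005,0,0.22,0,0.3,0]]]}}

```text
time: 22.5
tool_pos: [0.5441, 0.0099, 0.0821]
tcp_rot: [1.388, 1.104, -1.359]
wrist_force: [-5.8, 11.6, 14.3]
width: -0.002
```

Request:
{"name": "arm_command", "arguments": {"series": [[[0,-0.005,0,0.22,0,0.3,0],[0,-0.005,0,0.22,0,0.3,0]]]}}

```text
time: 22.7
tool_pos: [0.5441, 0.0099, 0.082]
tcp_rot: [1.39, 1.103, -1.361]
wrist_force: [-4.9, 11.6, 14.5]
width: -0.001
```

Request:
{"name": "arm_command", "arguments": {"series": [[[0,0,0,-0.5,0,-0.1,0],[0,0,0,-2,0,0,0],[0,0,0,-4,0,0,0],[0,-0.03,0,-4,0,-2,0],[0,0,0,-3,-1,-4,0],[0,0,0,0,-1,-3,0],[0,0,0,0,0,0,0]]]}}

```text
time: 23.4
tool_pos: [0.5448, 0.1033, 0.2218]
tcp_rot: [1.366, 1.079, -1.378]
wrist_force: [-0.3, 0.6, -0.0]
width: 0.001
```

```bash
python3 - <<'E'
from m import *
from workcell import bot
from g import show
show()
i=bot.camera_info('wrist');p,d=bot.read_camera('wrist');meas(p,d,i['K'],i['extrinsics']);cv2.imwrite('pics/wrist13.png',p)
P=cloud(d,i['K'],i['extrinsics']);c=(P[...,:2]-o)@np.stack([X,Y],1);v=p.max(2)
for x0 in (.042,.05,.058,.066):
    s=(v<75)&(P[...,2]>.05)&(P[...,2]<.068)&(c[...,0]>=x0)&(c[...,0]<x0+.008)&(c[...,1]<.04)&(c[...,1]>-.08)
    if s.sum()>5:print("jaw",x0,np.percentile(c[s][:,1],[2,98]).round(4))
for xx in (.04,.05,.06,.07):
    s=(abs(c[...,0]-xx)<.003)&(c[...,1]>.03)&(c[...,1]<.06)&(P[...,2]>.066)
    print("lid front",xx,np.percentile(c[s][:,1],[.5,2]).round(4), "blue front",np.percentile(c[s&(p[...,0].astype(int)-p[...,2]>60)][:,1],[.5,2]).round(4))
_,_,K,E=load("scene",0)
p,d=bot.read_camera('scene');meas(p,d,K,E)
cv2.imwrite('pics/s13.png',cv2.resize(p[150:290,250:410],None,fx=4.5,fy=4.5,interpolation=2))
E
python3 hm.py
```

```text
t 23.4 pos [0.5448 0.1033 0.2218] F [-0.3  0.6 -0. ] w 0.001
z ang -103.07 x [ 0.003 -0.015 -1.   ] q [ 0.15  0.06  1.9  -0.02  1.18  0.39]
red 72 y [-0.0218 -0.0208 -0.0163 -0.0162] x [0.001 0.012]
blue 4057 y [0.0519 0.054  0.0989 0.1007] x [0.031 0.08 ]
white 483 y [0.0431 0.0435 0.0496 0.05  ] x [0.031 0.079]
jaw 0.042 [-0.0526 -0.0188]
jaw 0.05 [-0.0398 -0.0187]
jaw 0.058 [-0.0404 -0.0189]
jaw 0.066 [-0.0408 -0.019 ]
lid front 0.04 [0.0437 0.0439] blue front [0.0514 0.0515]
lid front 0.05 [0.0434 0.0434] blue front [0.0518 0.0519]
lid front 0.06 [0.0432 0.0434] blue front [0.0519 0.052 ]
lid front 0.07 [0.043  0.0431] blue front [0.0515 0.0517]
red 138 y [-0.0792 -0.0758 -0.0193 -0.0164] x [-0.007  0.012]
blue 336 y [0.054  0.0567 0.1011 0.1022] x [0.03 0.08]
white 32 y [0.0433 0.0435 0.0488 0.0492] x [0.03  0.078]
t 23.5 tool y 0.1009 F [-0.2 -0.3 -0.4] head y mm (np.float64(-44.21), 213) orange (111, np.float64(-7.2))
```

View pics/wrist13.png

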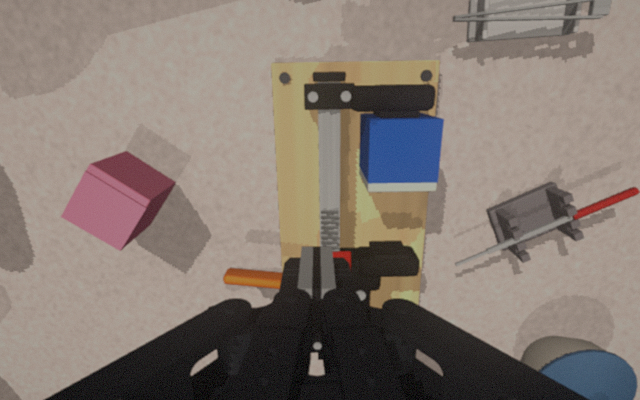

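View pics/s13.png

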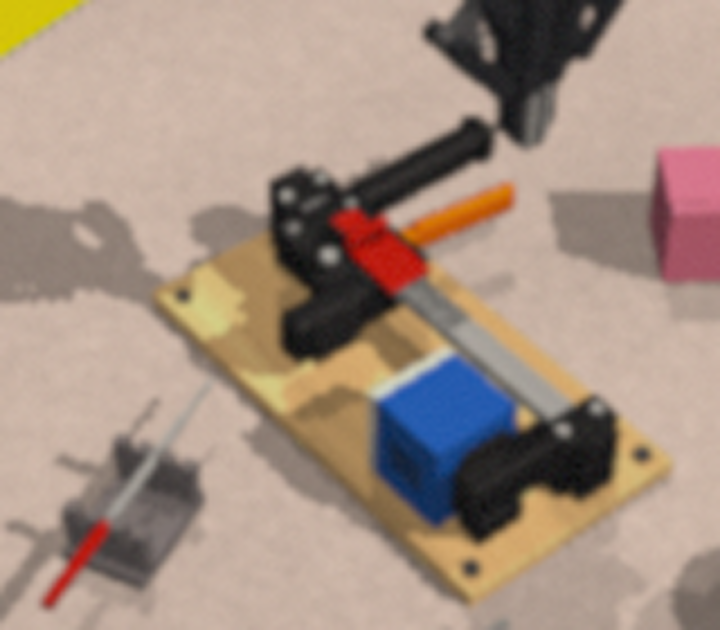

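```bash
python3 - <<'E'
from m import *
from workcell import bot
from g import show,to
show()
i=bot.camera_info('wrist');print(i['extrinsics'].round(3),i['K'][0,0])
L=o+.053*X+.048*Y;print("lid centre",L)
M=bot.read_state()['tool_pos'];print(i['extrinsics'][:3,3]-M)
E
```

```text
t 23.55 pos [0.5445 0.1001 0.2206] F [-0.4 -0.1 -0.4] w 0.003
z ang -103.2 x [ 0.001 -0.016 -1.   ] q [ 0.15  0.06  1.9  -0.02  1.18  0.38]
[[ 0.974 -0.218 -0.068  0.563]
 [-0.228 -0.924 -0.306  0.177]
 [ 0.004  0.313 -0.95   0.339]
 [ 0.     0.     0.     1.   ]] 348.6911803923065
lid centre [0.61075878 0.08803961]
[0.01848417 0.07643973 0.11883731]
```

```bash
python3 - <<'E'
from g import *
to(.5877,.0663,.105);pose()
E
```

```text
delta tool cm [11.61  4.92  2.12]
turn needed [-0.021  0.016 -0.004]
```

Request:
{"name": "arm_command", "arguments": {"series": [[[-0.02,0.016,0,1,2.4,1,0],[0,0,0,2,2.4,1,0],[0,0,0,3,0,0,0],[0,0,0,3.5,0,0,0],[0,0,0,1.5,0,0,0],[0,0,0,0,0,0,0]]]}}

```text
time: 24.15
tool_pos: [0.5868, 0.0593, 0.1026]
tcp_rot: [1.363, 1.096, -1.37]
wrist_force: [-0.0, -0.2, 1.3]
width: 0.0
```

```bash
python3 - <<'E'
from m import *
from workcell import bot
from g import show
show()
i=bot.camera_info('wrist');p,d=bot.read_camera('wrist');cv2.imwrite('pics/wrist14.png',p);np.save('wrist14.npy',d);np.savez('wrist14_i.npz',K=i['K'],E=i['extrinsics'])
meas(p,d,i['K'],i['extrinsics'])
E
```

```text
t 24.15 pos [0.5868 0.0593 0.1026] F [-0.  -0.2  1.3] w 0.0
z ang -102.43 x [-0.002 -0.004 -1.   ] q [ 0.06  0.24  1.93 -0.01  0.97  0.28]
red 229 y [-0.0216 -0.0211 -0.0162 -0.0161] x [-0.007  0.012]
blue 13792 y [0.0514 0.0537 0.0982 0.0999] x [0.031 0.079]
white 1675 y [0.043  0.0435 0.0499 0.0503] x [0.03 0.08]
```

View pics/wrist14.png

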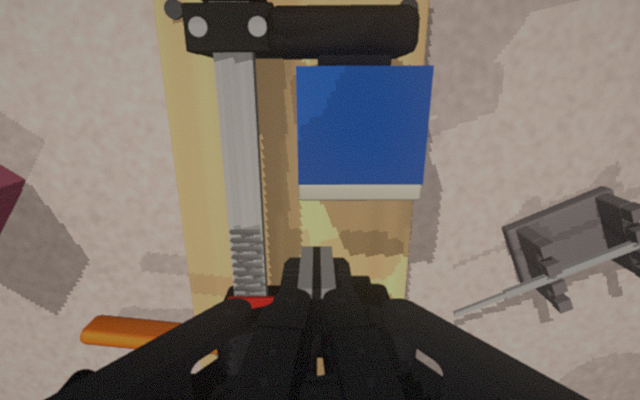

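```bash
python3 - <<'E'
from m import *
p=cv2.imread('pics/wrist14.png').astype(float);z=np.load('wrist14_i.npz');K,E=z['K'],z['E']
q=cv2.imread('pics/wrist14.png')[55:210,285:445];cv2.imwrite('pics/c14.png',cv2.resize(q,None,fx=4.5,fy=3.8,interpolation=2))
print(p[178:206,330:400].mean(1).round(0).astype(int).tolist())
res=[]
for u in range(310,412,6):
    c=p[:,u-2:u+3].mean(1)
    sat=c[:,0]-c[:,2]  # blue-red
    def cross(f,lo,hi,lvl):
        for v in range(lo,hi):
            if (f[v]-lvl)*(f[v+1]-lvl)<=0 and f[v]!=f[v+1]: return v+(lvl-f[v])/(f[v+1]-f[v])
    bi=np.median(sat[100:170]);b0=cross(sat,60,75,bi/2) ; b1=cross(sat,178,192,bi/2)
    g=c[:,1]; w=np.median(g[188:194]);r=c[:,0]; out=np.median(r[203:207]); b2=cross(r,193,205,(np.median(r[188:194])+out)/2)
    if None in(b0,b1,b2):continue
    Z=.072;y=[(ray(K,E,u,v,Z)[:2]-o)@Y*1000 for v in(b0,b1,b2)]
    res.append((y[0]-y[1],y[1]-y[2]))
res=np.array(res);print(res.round(2).tolist());print(np.median(res,0))
E
```

```text
[[133, 74, 44], [133, 75, 44], [134, 75, 45], [134, 75, 44], [133, 72, 41], [133, 79, 55], [139, 121, 113], [151, 162, 163], [154, 170, 173], [150, 166, 172], [148, 163, 170], [148, 163, 169], [147, 161, 168], [146, 161, 168], [146, 160, 167], [145, 160, 166], [144, 159, 166], [144, 158, 165], [143, 158, 165], [142, 157, 164], [137, 151, 157], [116, 129, 136], [93, 115, 132], [90, 123, 148], [91, 127, 154], [93, 129, 155], [92, 128, 155], [93, 128, 154]]
[[49.34, 6.71], [49.45, 6.71], [49.7, 6.85], [49.71, 7.12], [49.73, 7.08], [49.75, 7.13], [49.67, 7.22], [49.64, 7.17], [49.62, 7.15], [49.61, 7.17], [49.64, 7.21], [49.64, 7.21], [49.64, 7.16], [49.58, 7.16], [49.33, 7.14], [49.34, 7.18], [49.29, 7.18]]
[49.6361008  7.1625204]
```

View pics/c14.png

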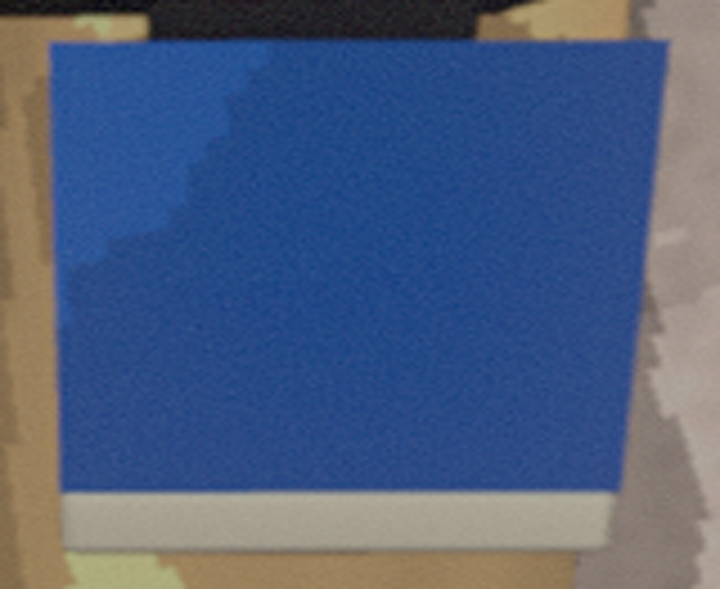

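Request:
{"name": "arm_command", "arguments": {"series": [[[0,0,0,-4,0,0,0],[0,0,0,-4,0,0,0],[0,0,0,-4,0,0,0],[0,0,0,0,0,0,0],[0,0,0,0,0,0,0]]]}}

```text
time: 24.7
tool_pos: [0.5868, 0.0559, 0.2296]
tcp_rot: [1.365, 1.093, -1.374]
wrist_force: [0.8, 0.6, -0.1]
width: -0.001
```

```bash
python3 -c "
from g import *
show();bot.finish_job()"
```

```text
t 24.7 pos [0.5868 0.0559 0.2296] F [ 0.8  0.6 -0.1] w -0.001
z ang -102.66 x [-0.002 -0.006 -1.   ] q [ 0.06  0.12  1.82 -0.01  1.21  0.28]
the job is handed in; nothing more can be done
```

The job is handed in at 24.7 s. The lid looks fully home and the jaw is back at its stop, but I could only infer the jaw force on the lid, not measure it.

**What I did:** I pulled the trigger eight times with the closed fingers. The first three pulls latched and the fourth pressed the lid in. The other four ended at about the same place without latching, with pushes of roughly 19–26 N. I then pressed the red lever down to its stop with about 13–15 N, pushed the head back until it stopped moving, and lifted the arm clear.

**What the last checks showed:**
- **Lid:** the final close-up shows it flush, with no seam. The visible strip is about 7.2 mm for an 8 mm lid, so I see no gap.
- **Head:** it stopped moving as I pushed it back. It sits about 40 mm behind where it started.
- **Case:** it is standing upright against the fixed jaw, having moved only a few millimetres. The tweezer rest, file stand and bowl, in view near the end, looked untouched; I did not look at the mug, glue bottle and screw tray again.

**What I could not confirm:**
- **Firm press (over 15 N):** the trigger force kept climbing and the head did not latch, which suggests about 20–45 N at the jaw. But the camera put the pulled head at about 61–61.6 mm, slightly short of the 62 mm or more a firm press needs, and the trigger may have been at or near its own stop.
- **Brief overshoot:** one pull read 26 N, just over the 25 N slip limit. By the 2-to-1 rule that is about 52 N at the jaw, under the 60 N at which the case cracks.

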